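# Prop up a guard flap and turn the speed dial back to its stop

### The job

Prop open the hinged clear guard of the bench speed controller with the square pine offcut: lay the offcut down fully into the saddle on the controller's deck so that the guard leans on it. Then turn the red dial lever beneath anticlockwise (seen from above) all the way back until it bears firmly on its sprung stop (a push of about 12 N at the lever), without forcing the stop, and let go. Leave the guard propped, treat it gently, and leave the other things on the bench where they are.

Things in the scene. Friction and masses are not known exactly. Their poses are not given: they have to be found in the camera images.
- controller: Grey speed-control unit fixed to the bench, 170x150x86 mm. Origin on the bench top; x from its front (dial) to its back (hinge), y left, z up; every (x,y,z) in these texts is in this frame, mm. Front panel x -70..5, y -90..60, top z 20. Rear raised deck x 0..100, y -90..60, top z 58. Two steel saddle cheeks on the deck's right: 12 thick in x, y -85..-59, top z 86. Beyond y -90 is open air.
- saddle (a point): Centre of the saddle floor between the two cheeks, at (41,-72,58). Gap between the cheeks: x 15..67, for the 45 mm offcut laid along y. Seated as meant, the offcut's centre is at about y -61: its left half lies under the guard, and its right end overhangs the deck by 31 mm, free to be gripped across its 45 mm width.
- hinge (a point): Middle of the guard's hinge axis, at (75, 0, 62); the axis runs along the controller's y.
- cover_lip (a point): Middle of the guard's free front edge, on its underside; moves with the guard. The guard is a flat clear plate with orange rims, 170 long from the hinge, 110 wide (y -55..55), 4 thick, underside in the plane of the hinge axis. Closed it is level, underside at z 62, front edge at x -95, overhanging the panel's front face by 25 mm with free space down to the bench.
- cover (a joint): Guard angle, rad: 0 closed (level), growing as the front edge lifts up and back, at most 1.75. A light spring and its weight close it from every angle (0.08 to 0.15 N m), so it stays open only if propped. The seated offcut holds it at about 1.2 to 1.4. Contact force on the guard must stay under 15 N.
- dial_axis (a point): Point on the dial's upright axis, at (-35,0,37), at half height of the lever. The lever turns about it with a steady friction of 0.12 N m and stays where it is left. It starts 0.3 to 1.0 rad to the left (+y) of the controller's -x direction; its stop is set differently each time and cannot be seen, 0.5 to 0.9 rad to the right (-y) of -x: it must be felt.
- lever_tip (a point): Tip of the red lever, 50 mm from the dial axis, at half height of the lever; moves with the lever. The lever is a bar 12 thick, 18 high (z 29..47), starting 12 mm behind the axis.
- buffer (a joint): Give of the stiff sprung stop under the dial, rad: 0 at rest, growing as the lever is turned anticlockwise against the stop; spring 12 N m/rad; under 0.012 while the lever only turns. The lever bears firmly at 0.022 (0.26 N m, about 7 N pushed 38 mm from the axis); the stop is forced at 0.075 (0.9 N m, about 24 N there). It springs back when the lever is let go.
- offcut_1: Pine block, 45 x 120 x 45 mm, about 0.12 kg, loose on the bench to the right of the controller. Origin: centre of its underside; its y axis is the long one.
- jar_1: Glass jar with a lid, 56 mm across, 90 high, standing on the left; a bystander. Origin: centre of its underside.
- screwdriver_blue: Blue-handled screwdriver, 254 mm long, lying on the left; a bystander. Origin: centre of its underside.
- hex_key_5: Black hex key, 31 x 83 x 5 mm, lying at the right; a bystander. Origin: centre of its underside.
Not all that is in view belongs to the job. Leave any black or pink look-alike of the offcut_1 alone.

How it is judged:
On the way, in this order (a step that is already met when the one before it is completed fails the run):
1. the guard leans on the offcut, which is seated in the saddle and released (value of joint cover above 1.05 rad and contact force between cover and offcut_1 above 0.1 N and z of offcut_1 in the frame of controller between 0.053 and 0.063 m and contact force between the fingers and offcut_1 below 0.1 N), for 0.3 s.
2. the lever is turned to its stop and bears firmly on it (y of lever_tip in the frame of controller below -0.015 m and value of joint buffer above 0.022 rad), for 0.15 s.
At the end, for the whole second after the job is handed in: The guard is open by more than 1.05 rad, leaning on the offcut, which lies at rest in the saddle (underside within 5 mm of its floor's height); the lever stays turned to the front right (tip below y = -15 mm in the controller's frame) and the stop is unloaded (under 0.02 rad) (value of joint cover above 1.05 rad and contact force between cover and offcut_1 above 0.1 N and z of offcut_1 in the frame of controller between 0.053 and 0.063 m and linear speed of offcut_1 below 0.02 m/s and y of lever_tip in the frame of controller below -0.015 m and value of joint buffer below 0.02 rad); the robot touches nothing.
It fails at once if the guard is strained: contact force of 15 N or more on it (contact force between cover and anything else above 15 N).
It fails at once if the stop is forced: its ring gives by more than 0.075 rad (value of joint buffer above 0.075 rad).
It fails at once if a bystander (jar, screwdriver, hex key) is moved by more than 30 mm (distance of any of jar_1, screwdriver_blue, hex_key_5 from where it was at the start of the episode above 0.03 m).
It also fails if it takes over 70 s, if anything falls off the work surface, if the arm or the gripper's body presses on something with over 40 N, if the wrist force passes 120 N, or if a joint passes its speed limit or range.

### The arm

A 6-joint arm with a two-finger parallel gripper is mounted at the origin on a cart in front of the work surface, level with it; the furniture and walls round the work are solid. World frame = base frame: x ahead of the robot, y to its left, z up, the work surface at z = 0. Lengths are in m, angles in rad, forces in N, time in s.
With the tool pointing down it reaches from about 0.25 to 0.775 m from the base axis. Payload 4 kg.
Tool frame: the origin (TCP) lies at the very end of the fingers, on their centre line; the grasp point (between the pads) lies 19 mm behind it; y points along the fingers, x is the direction in which the jaws open and shut, and the axes are right-handed (so a half turn about y gives the same grasp; the last joint's range is limited). The gripper opens to 94 mm and grips with 3 to 60 N. Pads are 16 mm wide; open, the fingers measure 119 mm over their backs; the gripper's body (75 mm by 177 mm) begins 78 mm behind the grasp point.
Start: joints at [-1.262, 0.087, 1.371, -0, 1.684, -0.103], TCP at [0.22, -0.504, 0.17] pointing down, gripper open.
Joint ranges: [-3.1, 3.1], [-0.76, 2.03], [0.27, 2.55], [-1.08, 4.22], [0.17, 2.65], [-2.57, 2.57]. Speed limits (rad/s): [2.79, 2.79, 3.14, 3.14, 3.14, 3.14].

### API

Orientations are given as [roll, pitch, yaw] about the fixed x, y, z axes, in that order (R = Rz(yaw) Ry(pitch) Rx(roll)).
In Python, from bench import robot gives the robot as it stands.
- The arm moves only by the shell command python3 -m handwheel 'ROWS' [OPENING]. ROWS is JSON, a list of rows, each an object with "delta_pos": the shift along the tool's x, y, z in mm, a list of three; "yaw": the turn about the tool's y in rad. A call has 1 to 12 rows; each row is the pose to reach, as a shift and turn from the pose commanded when the call began, along the tool's axes at that moment; what a row does not reach only later rows make up. A row lasts 1/10 s, in which the tool goes at most 50 mm and 8.59 degrees, less where a joint would pass 70% of its speed; a pose out of reach is approached as far as the arm can. A call with a gripper value outside its range is refused whole. OPENING is the closure in counts, from 0 (fully open) to 255 (shut), set as the call begins (- or left out, the last holds). The fingers move at their own pace and stop on an object; the grip force is fixed at half the most. Time passes only in rows, so rows that repeat a pose let the fingers close. It gives the time, the measured TCP pose, the force and the opening at its end, in the units of the state.
- robot.get_obs(): the state, without advancing time (a new reading comes with each control period).
- robot.snapshot(name): name is "side" or "top"; returns a dict with "image" (384x512x3 uint8, red, green, blue), "fx", "fy", "cx", "cy" (pixels), "rvec" (rotation vector, rad) and "tvec" (3), from world to camera coordinates, as OpenCV has them. Camera axes: x right, y down, z forward; pixel columns grow to the right and rows downward; lengths in m; the calibration is good to about 2 mm. A picture is of the moment at which its call begins. There is no depth.
- robot.close_job(): hands the job in, once; it reports no verdict.
The state is a dict: "time": time; "joint_positions": joint angles; "qvel": joint speeds; "joint_torque": joint torques, N m; "tool_pos": TCP position; "ee_rot": TCP orientation; "wrist_force": force on the tool from outside, world axes, zero at the start; "wrist_torque": the same for the moment, N m; "width": finger opening in m.
Only numpy, scipy, OpenCV 4.12 (cv2) and the standard library are available. Lean on these libraries where they do the work, as an engineer would, in place of code of your own. Each camera call takes 0.05 s, during which the arm holds its last target.

## Working session

There is one attempt and no reset: what is moved stays moved. The work goes in short steps, Python scripts to look and compute and a shell command to move; the robot and the scene stay as the last step left them, time stands still between calls to the robot, and variables do not carry over. Pictures are saved under pics/ and viewed, and the job is handed in when it is done.

```bash
ls; mkdir -p pics; python3 - <<'E'
from bench import robot
import cv2
print(robot.get_obs())
for n in("side","top"):
    s=robot.snapshot(n); cv2.imwrite(f"pics/{n}0.png",s["image"][:,:,::-1]); print({k:v for k,v in s.items() if k!="image"})
E
```

```text
pics
{'time': 0.0, 'joint_positions': array([-1.26208889e+00,  8.79263699e-02,  1.37222436e+00,  4.10341788e-06,
        1.68357141e+00, -1.03106111e-01]), 'qvel': array([-1.85212973e-03, -7.66407961e-05, -2.11660373e-04, -6.19599855e-04,
       -7.19896966e-04,  4.63221850e-04]), 'joint_torque': array([ 5.85576836e-04, -3.40186715e+01, -3.02422500e+01,  7.18195341e-02,
        3.31847684e-02, -1.68283432e-04]), 'tool_pos': array([ 0.21995801, -0.50343835,  0.16873505]), 'ee_rot': array([-1.5705731 ,  0.00211776, -1.15898209]), 'wrist_force': array([-0.38180095,  0.52306635, -0.81054402]), 'wrist_torque': array([ 0.00738919, -0.04968824,  0.02269612]), 'width': 0.0940264155340479}
{'fx': 433.8884277132202, 'fy': 433.8884277132202, 'cx': 258.5102335025379, 'cy': 190.0281756961646, 'rvec': array([ 2.02739374,  0.0891141 , -0.06372291]), 'tvec': array([-0.52973781,  0.04796787,  1.17812224])}
{'fx': 347.8247455518299, 'fy': 347.8247455518299, 'cx': 258.82020601937825, 'cy': 186.98263417167647, 'rvec': array([ 2.18192761, -2.21889454,  0.09527175]), 'tvec': array([0.00285029, 0.54586209, 1.24285124])}
```

View pics/side0.png

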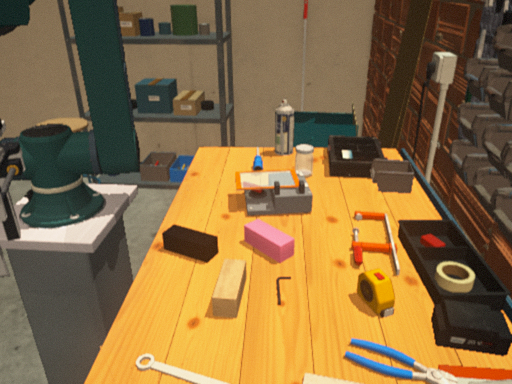

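View pics/top0.png

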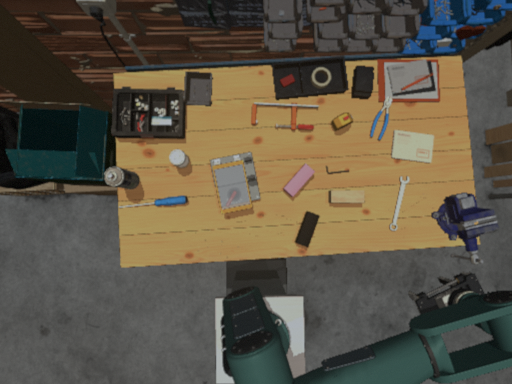

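The top view shows the controller around (235,182), the pine offcut at (347,197), and the pink and black look-alikes at (299,181) and (307,229). I'll enlarge these areas to measure them.

```bash
cat > h.py <<'E'
import numpy as np, cv2
from scipy.spatial.transform import Rotation as R
def ray(s,uv,z):
    M=cv2.Rodrigues(s["rvec"])[0]; d=np.array([(uv[0]-s["cx"])/s["fx"],(uv[1]-s["cy"])/s["fy"],1.])
    o=-M.T@s["tvec"]; d=M.T@d
    return o+d*(z-o[2])/d[2]
def proj(s,P):
    K=np.array([[s["fx"],0,s["cx"]],[0,s["fy"],s["cy"]],[0,0,1]])
    return cv2.projectPoints(np.array(P,float).reshape(-1,1,3),s["rvec"],s["tvec"],K,None)[0].reshape(-1,2)
def crop(s,x0,y0,x1,y1,k,name):
    cv2.imwrite(name,cv2.resize(s["image"][y0:y1,x0:x1,::-1],None,fx=k,fy=k,interpolation=cv2.INTER_CUBIC))
E
python3 - <<'E'
from bench import robot
from h import *
t=robot.snapshot("top"); s=robot.snapshot("side")
crop(t,200,145,275,220,8,"pics/t1.png"); crop(t,275,155,375,230,8,"pics/t2.png"); crop(s,220,160,330,225,7,"pics/s1.png"); crop(s,150,210,310,330,5,"pics/s2.png")
E
```

```text
(no output)
```

View pics/t1.png

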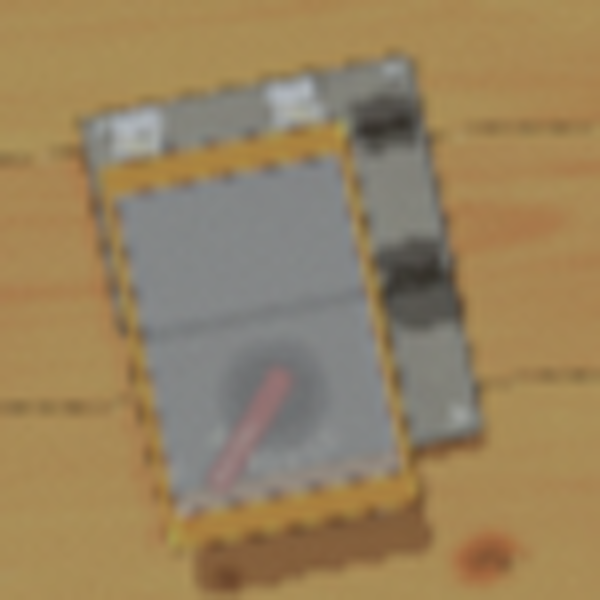

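View pics/t2.png

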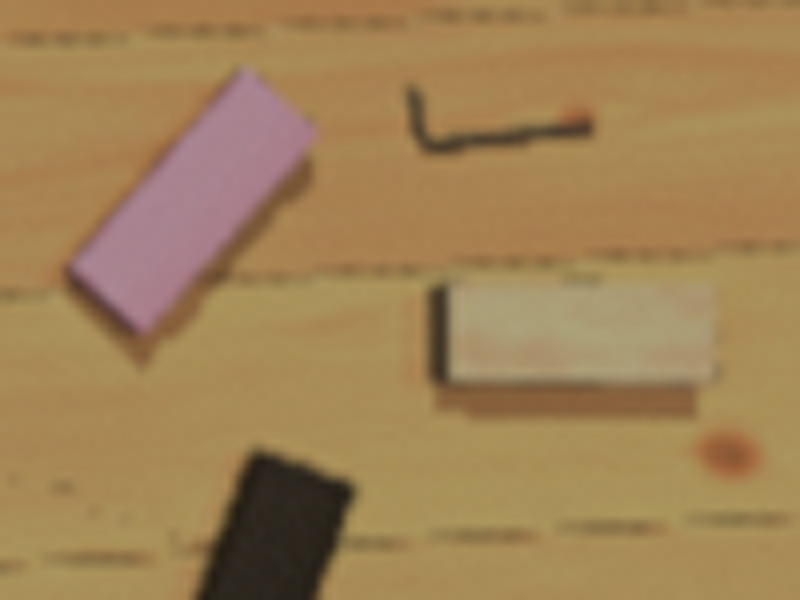

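View pics/s1.png

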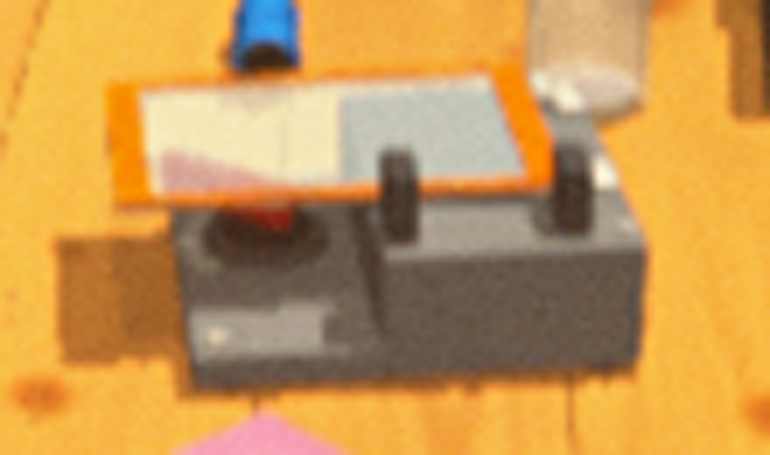

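View pics/s2.png

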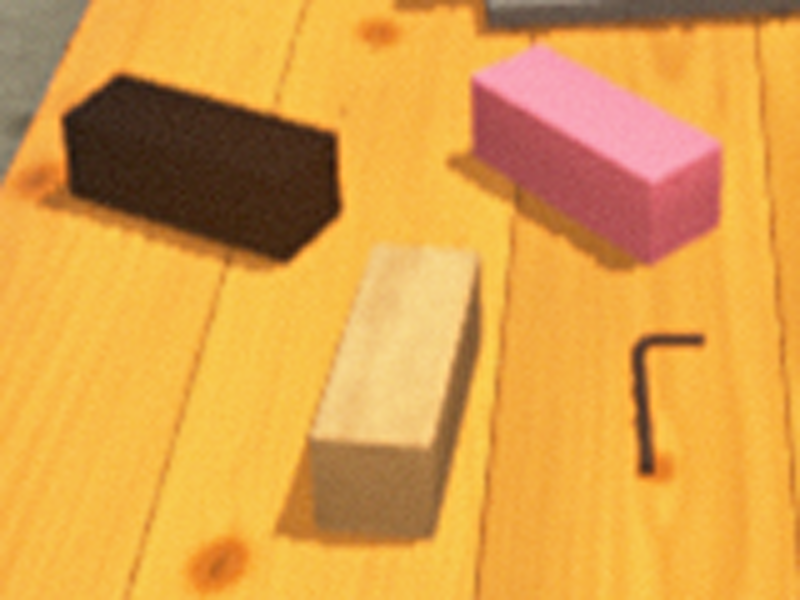

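The guard's rims, the deck corners, the cheeks and the offcut's corners are all clear in the crops. Next I'll fit the poses.

```bash
cat > fit.py <<'E'
from bench import robot
from h import *
from scipy.optimize import least_squares
t=robot.snapshot("top"); s=robot.snapshot("side")
def fit(name,obs,x0):
    def res(p,full=False):
        c,n=np.cos(p[2]),np.sin(p[2]); r=[]
        for cam,off,k,uv,P in obs:
            P=np.array(P)/1000; W=[p[0]+c*P[0]-n*P[1],p[1]+n*P[0]+c*P[1],P[2]]
            u=np.array(off)+(np.array(uv)+.5)/k-.5
            r.append(proj(cam,W)[0]-u)
        return np.array(r) if full else np.ravel(r)
    f=least_squares(res,x0,loss="soft_l1"); print(name,f.x.round(4)); print(res(f.x,True).round(1).tolist()); return f.x
A=(t,(200,145),8); B=(s,(220,160),7); C=(t,(275,155),8); D=(s,(150,210),5)
c=fit("ctrl",[A+((410,55),(100,-90,58)),A+((80,118),(100,60,58)),A+((480,437),(-70,-90,20)),A+((415,495),(-95,-55,66)),A+((178,545),(-95,55,66)),
 B+((643,250),(100,-90,58)),B+((195,395),(-70,-90,0)),B+((635,375),(100,-90,0)),B+((115,207),(-95,-55,62)),B+((108,85),(-95,55,66))],[.55,.05,0.1])
o=fit("offcut",[C+((448,282),(22.5,60,45)),C+((715,282),(22.5,-60,45)),C+((715,380),(-22.5,-60,45)),C+((448,380),(-22.5,60,45)),
 D+((310,437),(-22.5,-60,45)),D+((432,445),(22.5,-60,45)),D+((480,255),(22.5,60,45)),D+((378,243),(-22.5,60,45)),D+((318,530),(-22.5,-60,0)),D+((432,537),(22.5,-60,0))],[.5,-.3,0])
E
python3 fit.py
```

```text
ctrl [0.5559 0.0916 0.1675]
[[0.3, -0.1], [-0.4, -0.3], [0.2, -0.1], [0.0, 1.2], [-1.6, 0.8], [1.0, -1.0], [-0.7, 0.8], [1.1, 0.8], [-0.0, 0.7], [-0.2, -0.3]]
offcut [ 0.5066 -0.3196 -0.0336]
[[-0.1, -0.4], [0.0, 0.2], [0.1, 0.6], [-0.1, 0.1], [-0.2, -0.3], [0.2, 0.1], [0.6, -1.1], [-0.7, -0.2], [-0.4, 0.3], [0.9, 1.0]]
```

```bash
cat > ov.py <<'E'
from bench import robot
from h import *
import sys,itertools
def draw(cam,p,boxes,x0,y0,x1,y1,k,name):
    im=cv2.resize(cam["image"][y0:y1,x0:x1,::-1],None,fx=k,fy=k,interpolation=cv2.INTER_CUBIC)
    c,n=np.cos(p[2]),np.sin(p[2])
    for b,col in boxes:
        V=np.array(list(itertools.product(*[(b[0],b[1]),(b[2],b[3]),(b[4],b[5])])))/1000.
        W=np.c_[p[0]+c*V[:,0]-n*V[:,1],p[1]+n*V[:,0]+c*V[:,1],V[:,2]]
        u=((proj(cam,W)-[x0,y0]+.5)*k-.5).round().astype(int)
        for i in range(8):
            for j in (1,2,4):
                if not i&j: cv2.line(im,tuple(map(int,u[i])),tuple(map(int,u[i|j])),col,1)
    cv2.imwrite(name,im)
CTRL=[((-70,5,-90,60,0,20),(255,0,0)),((0,100,-90,60,0,58),(0,255,0)),((3,15,-85,-59,58,86),(0,0,255)),((67,79,-85,-59,58,86),(0,0,255)),((-95,75,-55,55,62,66),(255,255,0))]
E
python3 - <<'E'
from ov import *
p=[.5559,.0916,.1675]
draw(robot.snapshot("top"),p,CTRL,200,145,275,220,8,"pics/ov_t.png")
draw(robot.snapshot("side"),p,CTRL,220,160,330,225,7,"pics/ov_s.png")
E
```

```text
(no output)
```

View pics/ov_t.png

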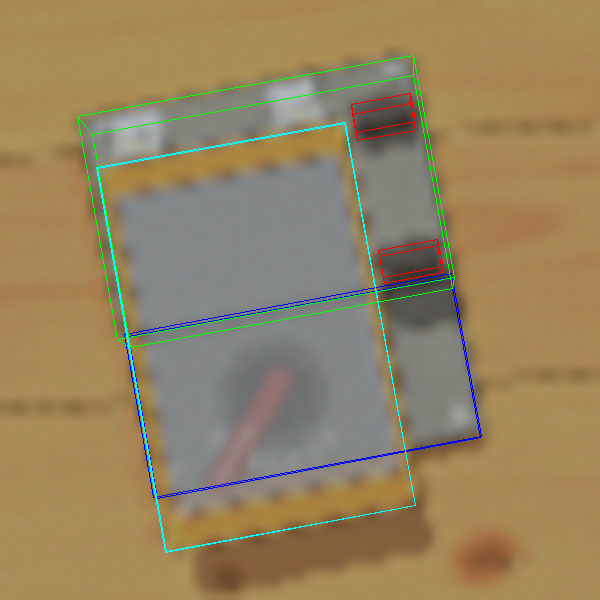

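View pics/ov_s.png

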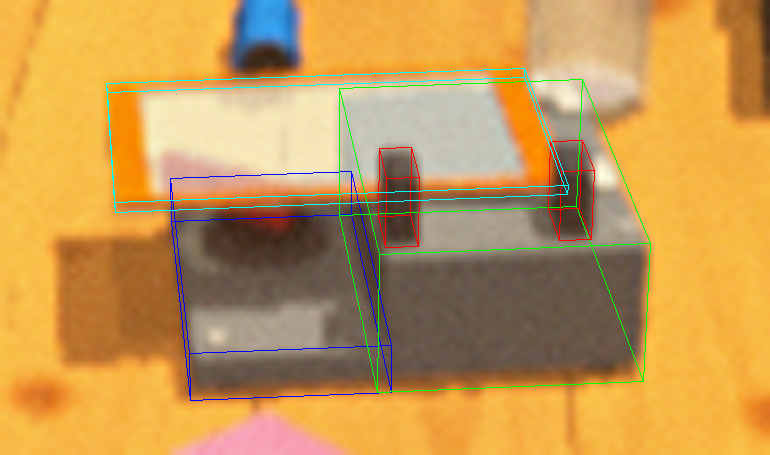

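```bash
cat > d.py <<'E'
# measured state, and delta (tool mm, yaw) needed to reach target; targets in ctrl frame or world
from h import *
C=np.array([.5559,.0916]); CY=.1675
def c2w(x,y): 
    c,n=np.cos(CY),np.sin(CY); return C+np.array([c*x-n*y,n*x+c*y])/1000
def w2c(p):
    c,n=np.cos(CY),np.sin(CY); d=(np.array(p[:2])-C)*1000; return np.array([c*d[0]+n*d[1],-n*d[0]+c*d[1]])
def yawof(o): 
    M=R.from_euler("xyz",o["ee_rot"]).as_matrix(); return np.arctan2(M[1,0],M[0,0])
def delta(o,xy,z,yaw):
    y=yawof(o); d=np.array([xy[0],xy[1],z])-o["tool_pos"]; d*=1000
    return np.array([np.cos(y)*d[0]+np.sin(y)*d[1],-d[2],-np.sin(y)*d[0]+np.cos(y)*d[1]]).round(1),round(float(-(yaw-y)),3)
def st(o): print("t",round(o["time"],2),"ctrl",w2c(o["tool_pos"]).round(1),"z",round(o["tool_pos"][2]*1000,1),"yaw-C",round(yawof(o)-CY,4),"F",o["wrist_force"].round(1),"w",round(o["width"]*1000,1))
E
python3 - <<'E'
from bench import robot
from d import *
o=robot.get_obs(); st(o); print(delta(o,(.5051,-.3636),.13,-.0336))
E
```

```text
t 0.4 ctrl [-430.4 -531.2] z 169.7 yaw-C -1.3265 F [-0.5 -0.7  0.7] w 94.1
(array([-14.6,  39.7, 317.3]), -1.125)
```

```bash
python3 -m handwheel '[{"delta_pos":[-2,5,35],"yaw":-0.13},{"delta_pos":[-4,10,75],"yaw":-0.26},{"delta_pos":[-6,15,115],"yaw":-0.39},{"delta_pos":[-8,20,155],"yaw":-0.52},{"delta_pos":[-10,25,195],"yaw":-0.65},{"delta_pos":[-11,29,230],"yaw":-0.78},{"delta_pos":[-12,33,260],"yaw":-0.91},{"delta_pos":[-13,36,290],"yaw":-1.03},{"delta_pos":[-14.5,39.5,310],"yaw":-1.125},{"delta_pos":[-14.5,39.5,317.5],"yaw":-1.125},{"delta_pos":[-14.5,39.5,317.5],"yaw":-1.125},{"delta_pos":[-14.5,39.5,317.5],"yaw":-1.125}]' 0
python3 - <<'E'
from bench import robot
from d import *
o=robot.get_obs(); st(o); print(delta(o,(.5051,-.3636),.004,-.0336))
t=robot.snapshot("top"); s=robot.snapshot("side")
cv2.imwrite("pics/s3.png",s["image"][:,:,::-1]); crop(t,260,140,420,260,5,"pics/t3.png")
E
```

```text
time: 1.6
tool_pos: [0.5047, -0.3643, 0.1306]
ee_rot: [-1.571, 0.0, -0.036]
wrist_force: [0.1, 0.3, -0.6]
width: 0.0941
t 1.6 ctrl [-126.5 -441. ] z 130.6 yaw-C -0.2035 F [ 0.1  0.3 -0.6] w 94.1
(array([  0.4, 126.6,   0.7]), -0.002)
```

View pics/s3.png

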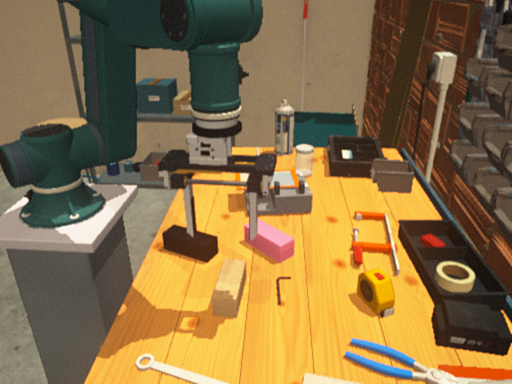

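View pics/t3.png

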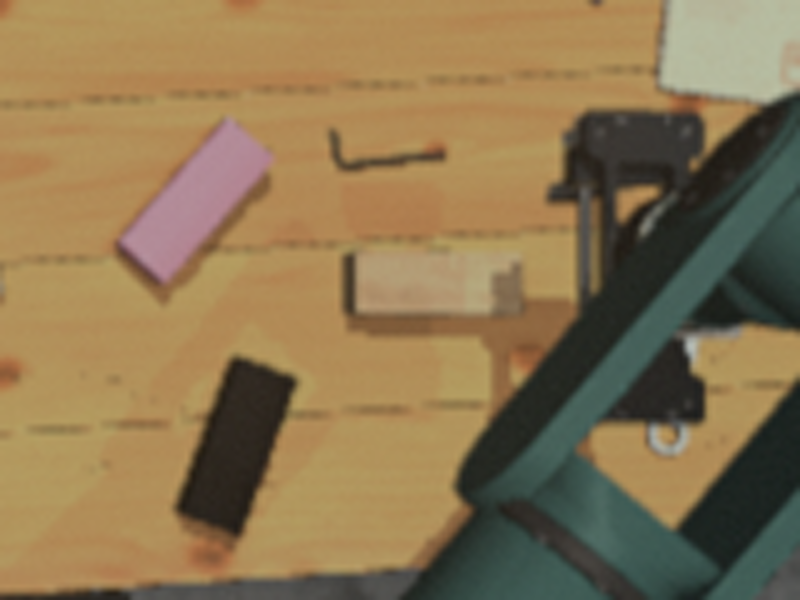

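The jaws lie across the offcut's right end, and the gripper's long side runs along the jaws, as the plan needs. I'll lower and grip.

```bash
python3 -m handwheel '[{"delta_pos":[0.4,30,0.7],"yaw":0},{"delta_pos":[0.4,60,0.7],"yaw":0},{"delta_pos":[0.4,90,0.7],"yaw":0},{"delta_pos":[0.4,112,0.7],"yaw":0},{"delta_pos":[0.4,122,0.7],"yaw":0},{"delta_pos":[0.4,126,0.7],"yaw":0},{"delta_pos":[0.4,126,0.7],"yaw":0},{"delta_pos":[0.4,126,0.7],"yaw":0}]' 0
python3 -m handwheel '[{"delta_pos":[0,0,0],"yaw":0},{"delta_pos":[0,0,0],"yaw":0},{"delta_pos":[0,0,0],"yaw":0},{"delta_pos":[0,0,0],"yaw":0},{"delta_pos":[0,0,0],"yaw":0},{"delta_pos":[0,0,0],"yaw":0},{"delta_pos":[0,0,0],"yaw":0},{"delta_pos":[0,0,0],"yaw":0}]' 255
python3 - <<'E'
from bench import robot
from d import *
o=robot.get_obs(); st(o)
t=robot.snapshot("top"); s=robot.snapshot("side")
crop(s,150,150,310,330,3,"pics/s4.png")
E
```

```text
time: 2.5
tool_pos: [0.5066, -0.364, 0.0062]
ee_rot: [-1.573, -0.002, -0.034]
wrist_force: [-0.5, -0.8, -0.6]
width: 0.0939
time: 3.3
tool_pos: [0.5055, -0.363, 0.0043]
ee_rot: [-1.571, 0.0, -0.034]
wrist_force: [-0.3, 0.1, 1.2]
width: 0.0447
t 3.3 ctrl [-125.4 -439.9] z 4.3 yaw-C -0.2016 F [-0.3  0.1  1.2] w 44.7
```

View pics/s4.png

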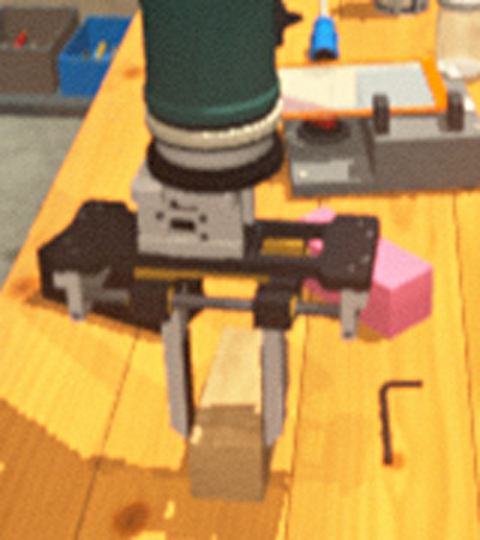

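Gripped, with the opening at 44.7 mm. Next I'll lift and check for droop.

```bash
python3 -m handwheel '[{"delta_pos":[0,-10,0],"yaw":0},{"delta_pos":[0,-30,0],"yaw":0},{"delta_pos":[0,-60,0],"yaw":0},{"delta_pos":[0,-85,0],"yaw":0},{"delta_pos":[0,-96,0],"yaw":0},{"delta_pos":[0,-96,0],"yaw":0},{"delta_pos":[0,-96,0],"yaw":0}]'
python3 - <<'E'
from bench import robot
from d import *
o=robot.get_obs(); st(o); p=c2w(-132,-105); print(p,delta(o,p,.100,CY))
s=robot.snapshot("side")
crop(s,150,150,310,330,3,"pics/s5.png")
E
```

```text
time: 4.1
tool_pos: [0.5053, -0.3626, 0.0993]
ee_rot: [-1.57, 0.001, -0.034]
wrist_force: [-1.1, 1.0, -2.3]
width: 0.0446
t 4.1 ctrl [-125.6 -439.4] z 99.3 yaw-C -0.2015 F [-1.1  1.  -2.3] w 44.6
[ 0.44325276 -0.03393725] (array([-73.2,  -0.7, 326.4]), -0.201)
```

View pics/s5.png

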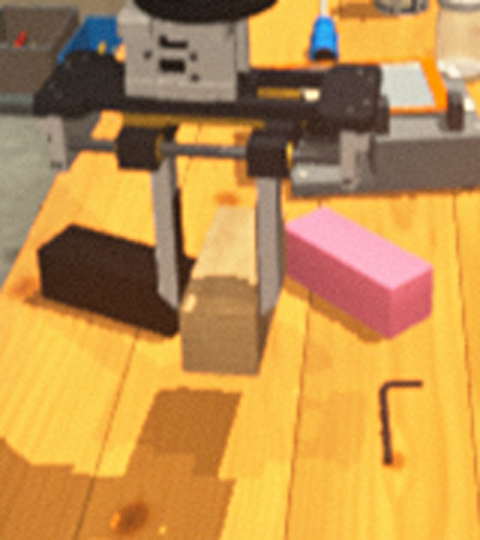

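```bash
python3 -m handwheel '[{"delta_pos":[-10,0,25],"yaw":-0.02},{"delta_pos":[-25,0,65],"yaw":-0.05},{"delta_pos":[-40,0,110],"yaw":-0.08},{"delta_pos":[-55,0,155],"yaw":-0.11},{"delta_pos":[-65,0,200],"yaw":-0.14},{"delta_pos":[-73,0,245],"yaw":-0.17},{"delta_pos":[-73,0,285],"yaw":-0.201},{"delta_pos":[-73,0,312],"yaw":-0.201},{"delta_pos":[-73,0,326],"yaw":-0.201},{"delta_pos":[-73,0,326],"yaw":-0.201},{"delta_pos":[-73,0,326],"yaw":-0.201}]'
python3 - <<'E'
from bench import robot
from d import *
o=robot.get_obs(); st(o); print(delta(o,c2w(-132,-105),.013,CY))
from ov import *
for n,b in (("side",(180,110,340,230)),("top",(200,145,300,220))):
    s=robot.snapshot(n); crop(s,*b,5 if n=="side" else 6,f"pics/{n}6.png")
E
```

```text
time: 5.25
tool_pos: [0.4431, -0.0348, 0.0992]
ee_rot: [-1.571, 0.002, 0.168]
wrist_force: [-0.4, 0.2, -0.2]
width: 0.0448
t 5.25 ctrl [-132.3 -105.9] z 99.2 yaw-C 0.0001 F [-0.4  0.2 -0.2] w 44.8
(array([ 0.3, 86.2,  0.9]), 0.0)
```

View pics/side6.png

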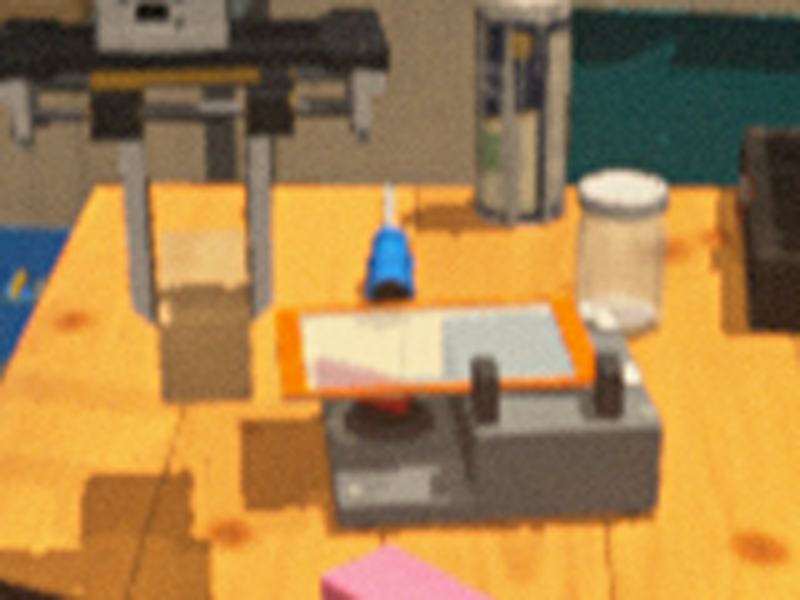

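View pics/top6.png

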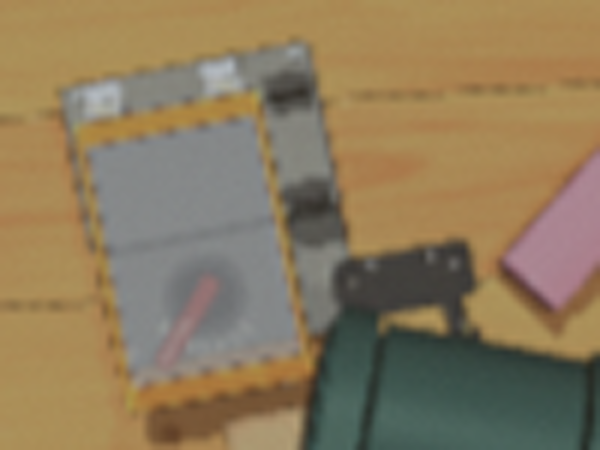

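The offcut is held level, squared to the controller and ahead of the guard lip. I'll lower it and then slide it under the lip.

```bash
python3 -m handwheel '[{"delta_pos":[0,20,0],"yaw":0},{"delta_pos":[0,50,0.9],"yaw":0},{"delta_pos":[0,75,0.9],"yaw":0},{"delta_pos":[0,86,0.9],"yaw":0},{"delta_pos":[0,86,0.9],"yaw":0},{"delta_pos":[6,86,0.9],"yaw":0},{"delta_pos":[12,86,0.9],"yaw":0},{"delta_pos":[18,86,0.9],"yaw":0},{"delta_pos":[24,86,0.9],"yaw":0},{"delta_pos":[27,86,0.9],"yaw":0},{"delta_pos":[27,86,0.9],"yaw":0}]'
python3 - <<'E'
from bench import robot
from d import *
o=robot.get_obs(); st(o)
s=robot.snapshot("side"); crop(s,180,110,340,230,5,f"pics/s7.png")
E
```

```text
time: 6.45
tool_pos: [0.4709, -0.0292, 0.0145]
ee_rot: [-1.571, -0.0, 0.167]
wrist_force: [0.0, -0.4, -2.2]
width: 0.0447
t 6.45 ctrl [-103.9 -104.9] z 14.5 yaw-C -0.0 F [ 0.  -0.4 -2.2] w 44.7
```

View pics/s7.png

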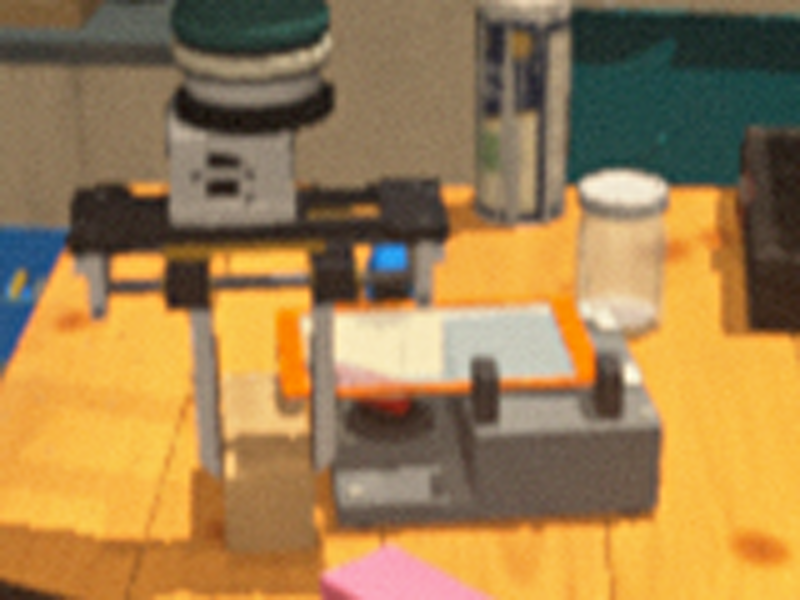

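```bash
python3 -m handwheel '[{"delta_pos":[0,-3,0],"yaw":0},{"delta_pos":[0,-5,0],"yaw":0},{"delta_pos":[0,-7,0],"yaw":0},{"delta_pos":[0,-9,0],"yaw":0},{"delta_pos":[0,-11,0],"yaw":0},{"delta_pos":[0,-14,0],"yaw":0},{"delta_pos":[0,-18,0],"yaw":0},{"delta_pos":[0,-22,0],"yaw":0},{"delta_pos":[1,-26,0],"yaw":0},{"delta_pos":[2,-30,0],"yaw":0},{"delta_pos":[3,-33,0],"yaw":0},{"delta_pos":[3,-33,0],"yaw":0}]'
python3 - <<'E'
from bench import robot
from d import *
o=robot.get_obs(); st(o)
s=robot.snapshot("side"); crop(s,180,110,340,230,5,f"pics/s8.png")
E
```

```text
time: 7.7
tool_pos: [0.4737, -0.0289, 0.0479]
ee_rot: [-1.571, -0.001, 0.167]
wrist_force: [-0.9, -0.2, -2.1]
width: 0.0451
t 7.7 ctrl [-101.1 -105.1] z 47.9 yaw-C -0.0004 F [-0.9 -0.2 -2.1] w 45.1
```

View pics/s8.png

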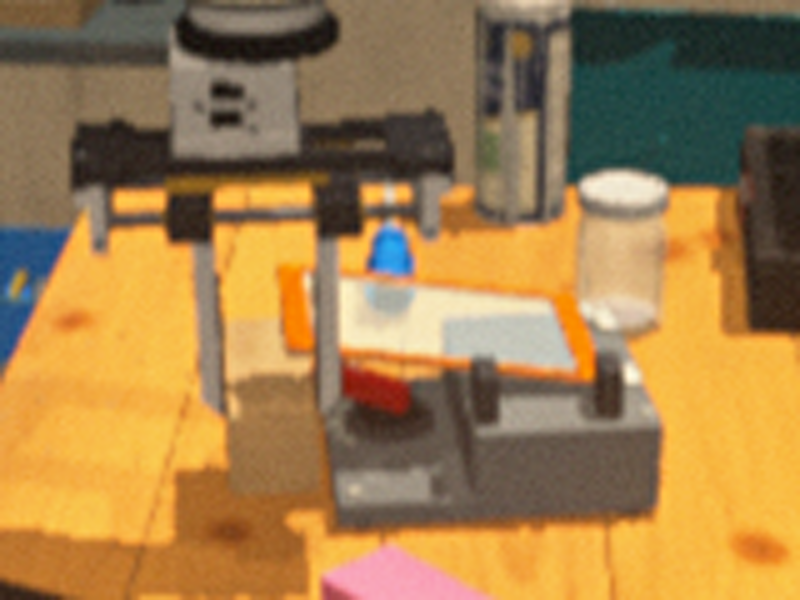

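```bash
python3 -m handwheel '[{"delta_pos":[2,-4,0],"yaw":0},{"delta_pos":[5,-10,0],"yaw":0},{"delta_pos":[9,-16.5,0],"yaw":0},{"delta_pos":[13,-22,0],"yaw":0},{"delta_pos":[18,-27,0],"yaw":0},{"delta_pos":[23,-32,0],"yaw":0},{"delta_pos":[29,-37,0],"yaw":0},{"delta_pos":[35,-42,0],"yaw":0},{"delta_pos":[41,-46,0],"yaw":0},{"delta_pos":[47,-50,0],"yaw":0},{"delta_pos":[53,-53,0],"yaw":0},{"delta_pos":[53,-53,0],"yaw":0}]'
python3 - <<'E'
from bench import robot
from d import *
o=robot.get_obs(); st(o)
s=robot.snapshot("side"); crop(s,180,90,340,210,5,f"pics/s9.png")
E
```

```text
time: 8.95
tool_pos: [0.5268, -0.0199, 0.1009]
ee_rot: [-1.571, -0.002, 0.167]
wrist_force: [-0.3, -0.4, -1.9]
width: 0.0448
t 8.95 ctrl [ -47.3 -105.1] z 100.9 yaw-C -0.0003 F [-0.3 -0.4 -1.9] w 44.8
```

View pics/s9.png

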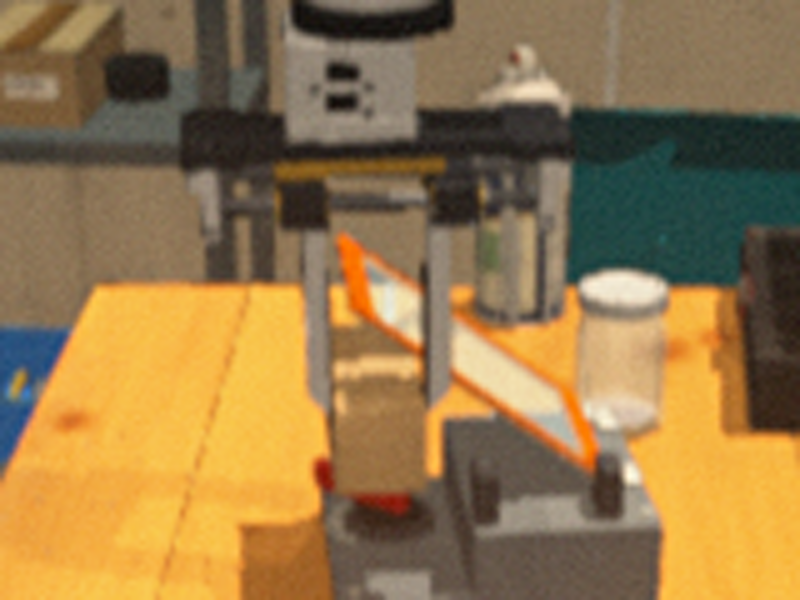

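```bash
python3 -m handwheel '[{"delta_pos":[4,-3,0],"yaw":0},{"delta_pos":[11,-6,0],"yaw":0},{"delta_pos":[19,-8,0],"yaw":0},{"delta_pos":[28,-8,0],"yaw":0},{"delta_pos":[37,-8,0],"yaw":0},{"delta_pos":[46,-8,0],"yaw":0},{"delta_pos":[55,-8,0],"yaw":0},{"delta_pos":[64,-8,0],"yaw":0},{"delta_pos":[73,-8,0],"yaw":0},{"delta_pos":[82,-8,0],"yaw":0},{"delta_pos":[88,-8,0],"yaw":0},{"delta_pos":[88,-8,0],"yaw":0}]'
python3 - <<'E'
from bench import robot
from d import *
from ov import draw,CTRL
o=robot.get_obs(); st(o)
tp=w2c(o["tool_pos"]); zb=o["tool_pos"][2]*1000-4.3
OFF=[((tp[0]-22.5,tp[0]+22.5,tp[1]-16,tp[1]+104,zb,zb+45),(255,0,255))]
s=robot.snapshot("side"); crop(s,200,90,340,210,5,f"pics/s10.png");draw(s,[*C,CY],OFF+CTRL[:4],200,90,340,210,5,"pics/s10o.png")
t=robot.snapshot("top"); crop(t,200,130,300,220,6,f"pics/t10.png")
E
```

```text
time: 10.2
tool_pos: [0.6133, -0.0052, 0.1083]
ee_rot: [-1.571, -0.001, 0.167]
wrist_force: [-0.9, 0.3, -1.2]
width: 0.045
t 10.2 ctrl [  40.4 -105. ] z 108.3 yaw-C -0.0003 F [-0.9  0.3 -1.2] w 45.0
```

View pics/s10.png

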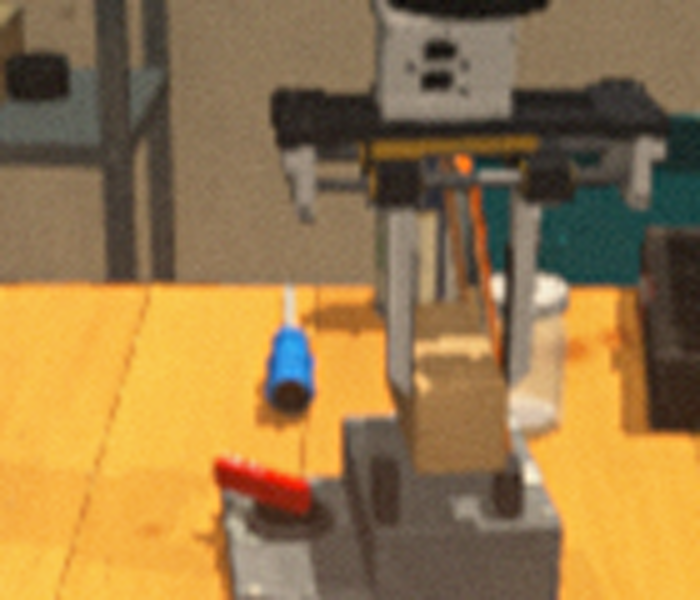

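View pics/s10o.png

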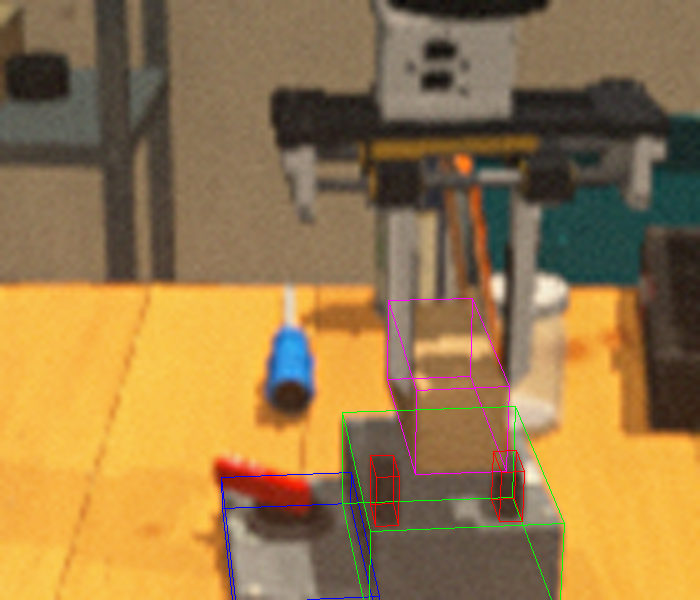

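View pics/t10.png

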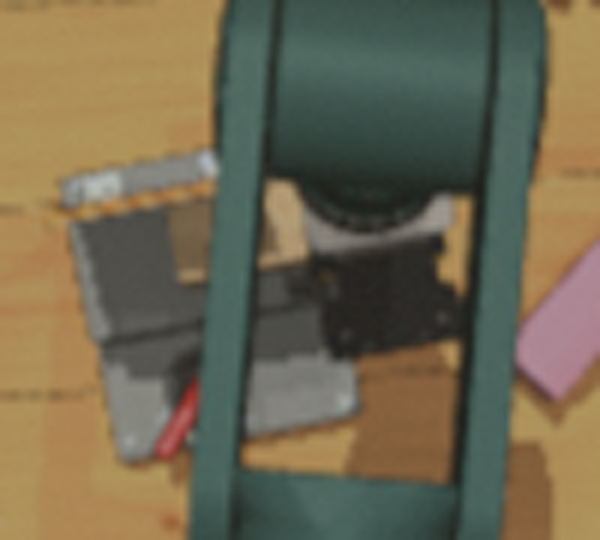

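Overlay agrees with the image to about 1 mm and the guard leans on the offcut. I'll lower into the saddle gradually.

```bash
python3 -m handwheel '[{"delta_pos":[0.5,-0,0],"yaw":0},{"delta_pos":[0.5,5,0],"yaw":0},{"delta_pos":[0.5,10,0],"yaw":0},{"delta_pos":[0.5,15,0],"yaw":0},{"delta_pos":[0.5,19,0],"yaw":0},{"delta_pos":[0.5,22,0],"yaw":0},{"delta_pos":[0.5,25,0],"yaw":0},{"delta_pos":[0.5,25,0],"yaw":0}]'
python3 - <<'E'
from bench import robot
from d import *
from ov import draw,CTRL
o=robot.get_obs(); st(o)
s=robot.snapshot("side"); crop(s,200,90,340,210,5,f"pics/s11.png")
E
```

```text
time: 11.1
tool_pos: [0.6124, -0.0053, 0.0827]
ee_rot: [-1.571, 0.001, 0.167]
wrist_force: [-1.5, -0.4, -0.7]
width: 0.0449
t 11.1 ctrl [  39.5 -105. ] z 82.7 yaw-C -0.0005 F [-1.5 -0.4 -0.7] w 44.9
```

View pics/s11.png

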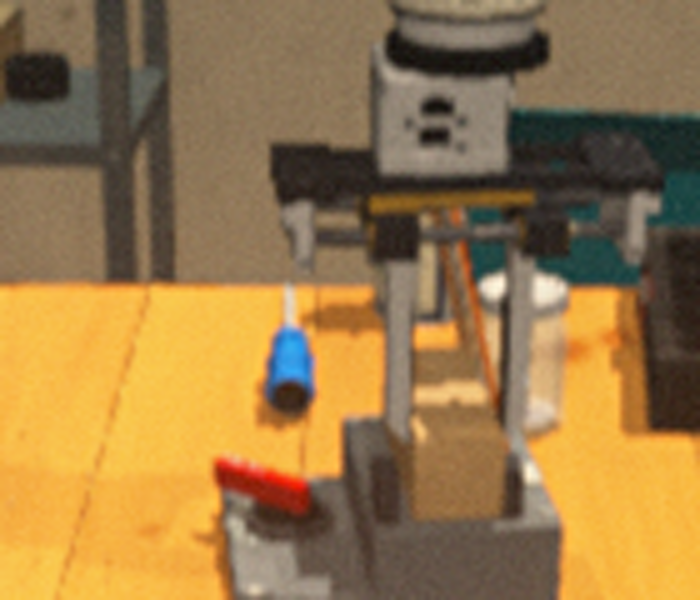

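```bash
python3 -m handwheel '[{"delta_pos":[0,4,0],"yaw":0},{"delta_pos":[0,8,0],"yaw":0},{"delta_pos":[0,12,0],"yaw":0},{"delta_pos":[0,15,0],"yaw":0},{"delta_pos":[0,17,0],"yaw":0},{"delta_pos":[0,18,0],"yaw":0},{"delta_pos":[0,18,0],"yaw":0},{"delta_pos":[0,18,0],"yaw":0}]'
python3 -c "
from bench import robot
from d import *
st(robot.get_obs())"
```

```text
time: 11.95
tool_pos: [0.6127, -0.0053, 0.0653]
ee_rot: [-1.571, 0.0, 0.167]
wrist_force: [-2.4, 0.3, -0.6]
width: 0.0446
t 11.95 ctrl [  39.8 -105. ] z 65.3 yaw-C -0.0005 F [-2.4  0.3 -0.6] w 44.6
```

```bash
python3 -m handwheel '[{"delta_pos":[0,1,0],"yaw":0},{"delta_pos":[0,2,0],"yaw":0},{"delta_pos":[0,2.5,0],"yaw":0},{"delta_pos":[0,3,0],"yaw":0},{"delta_pos":[0,3,0],"yaw":0},{"delta_pos":[0,3,0],"yaw":0}]'
python3 -c "
from bench import robot
from d import *
st(robot.get_obs())
s=robot.snapshot('side'); crop(s,200,90,340,210,5,'pics/s12.png')"
```

```text
time: 12.55
tool_pos: [0.6128, -0.0053, 0.0624]
ee_rot: [-1.571, 0.0, 0.167]
wrist_force: [-2.0, -0.8, -1.1]
width: 0.0445
t 12.55 ctrl [  39.9 -105.1] z 62.4 yaw-C -0.0005 F [-2.  -0.8 -1.1] w 44.5
```

View pics/s12.png

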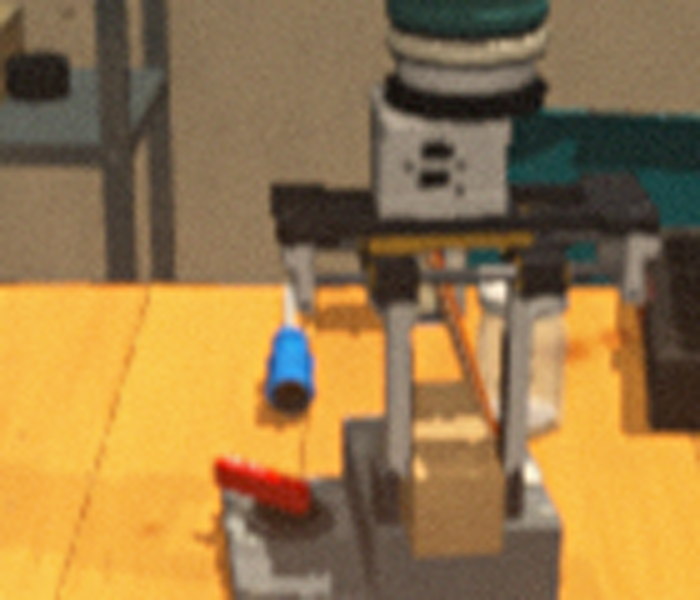

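```bash
python3 -m handwheel '[{"delta_pos":[0,0.5,0],"yaw":0},{"delta_pos":[0,1,0],"yaw":0},{"delta_pos":[0,1,0],"yaw":0}]'; python3 -m handwheel '[{"delta_pos":[0,0.5,0],"yaw":0},{"delta_pos":[0,0.5,0],"yaw":0}]'
```

```text
time: 12.9
tool_pos: [0.6129, -0.0054, 0.0623]
ee_rot: [-1.571, -0.001, 0.167]
wrist_force: [-4.3, -0.6, 5.2]
width: 0.0451
time: 13.1
tool_pos: [0.6129, -0.0054, 0.0623]
ee_rot: [-1.571, -0.001, 0.167]
wrist_force: [-5.6, -0.8, 5.6]
width: 0.0452
```

It's bearing on the saddle floor (+5.6 N vertical). Releasing now.

```bash
python3 -m handwheel '[{"delta_pos":[0,0,0],"yaw":0},{"delta_pos":[0,0,0],"yaw":0},{"delta_pos":[0,0,0],"yaw":0},{"delta_pos":[0,0,0],"yaw":0},{"delta_pos":[0,0,0],"yaw":0},{"delta_pos":[0,0,0],"yaw":0},{"delta_pos":[0,0,0],"yaw":0},{"delta_pos":[0,0,0],"yaw":0}]' 0
python3 -c "
from bench import robot
from d import *
st(robot.get_obs())
s=robot.snapshot('side'); crop(s,200,90,340,210,5,'pics/s13.png')"
```

```text
time: 13.9
tool_pos: [0.6129, -0.0053, 0.0609]
ee_rot: [-1.571, -0.0, 0.167]
wrist_force: [0.3, -0.5, 1.3]
width: 0.094
t 13.9 ctrl [  40.  -105.1] z 60.9 yaw-C -0.0005 F [ 0.3 -0.5  1.3] w 94.0
```

View pics/s13.png

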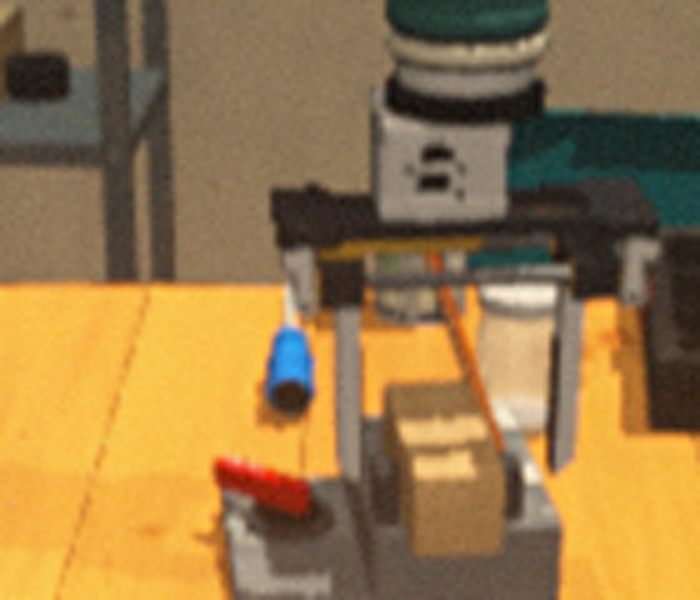

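```bash
python3 -m handwheel '[{"delta_pos":[0,0,-8],"yaw":0},{"delta_pos":[0,0,-18],"yaw":0},{"delta_pos":[0,0,-30],"yaw":0},{"delta_pos":[0,-20,-30],"yaw":0},{"delta_pos":[0,-60,-30],"yaw":0},{"delta_pos":[-20,-100,-30],"yaw":0},{"delta_pos":[-60,-120,-30],"yaw":0},{"delta_pos":[-100,-120,-30],"yaw":0},{"delta_pos":[-140,-120,-30],"yaw":0},{"delta_pos":[-180,-120,-30],"yaw":0},{"delta_pos":[-220,-120,-30],"yaw":0},{"delta_pos":[-220,-120,-30],"yaw":0}]' 255
python3 -c "
from bench import robot
from d import *
st(robot.get_obs())
s=robot.snapshot('side'); crop(s,200,100,330,220,5,'pics/s14.png')
s=robot.snapshot('top'); crop(s,200,130,300,220,7,'pics/t14.png')"
```

```text
time: 15.15
tool_pos: [0.3977, -0.0725, 0.1814]
ee_rot: [-1.572, -0.0, 0.164]
wrist_force: [1.3, 0.5, 0.5]
width: 0.0019
t 15.15 ctrl [-183.3 -135.4] z 181.4 yaw-C -0.0036 F [1.3 0.5 0.5] w 1.9
```

View pics/s14.png

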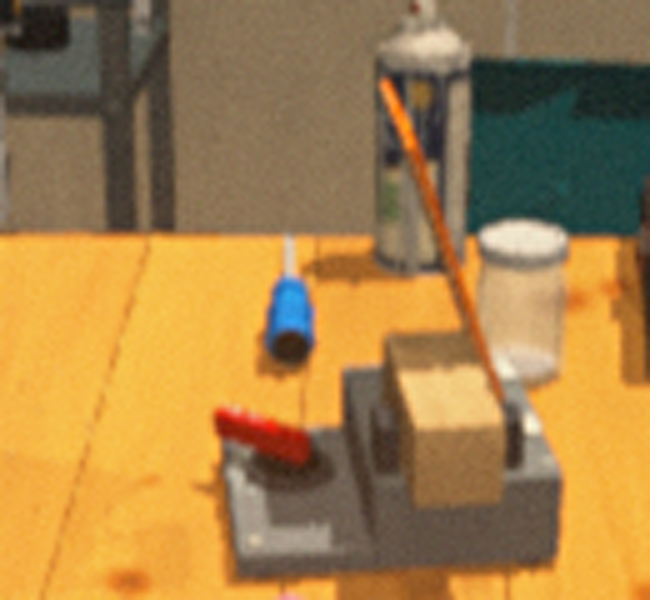

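View pics/t14.png

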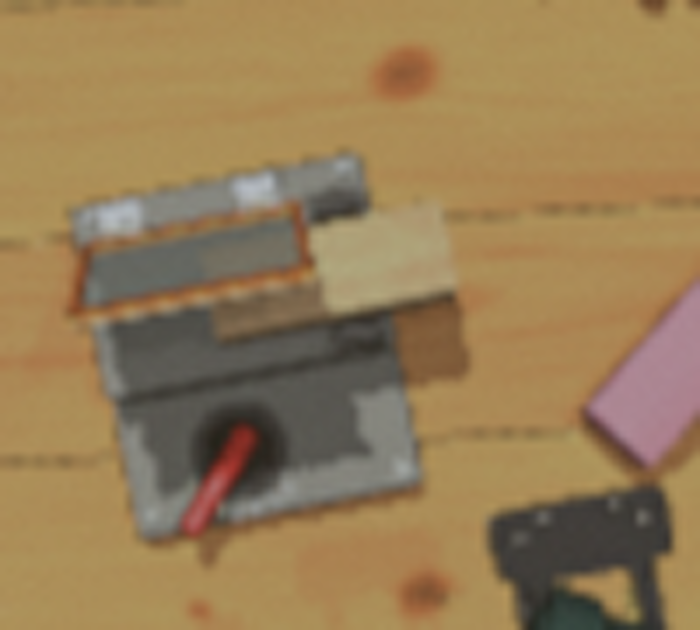

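The guard leans on the seated offcut with nothing touching it. In the top view the lever's tip is at (192,528) and its tail at (248,428). I'll work out its angle.

```bash
python3 -c "
from bench import robot
from d import *
t=robot.snapshot('top')
P=[w2c(ray(t,(200+(u+.5)/7-.5,130+(v+.5)/7-.5),.047)) for u,v in ((192,530),(248,428))]
print(P); d=P[0]-P[1]; print(np.hypot(*d),'angle left of -x',np.arctan2(d[1],-d[0]), np.arctan2(P[0][1],-P[0][0]-35))
"
```

```text
[array([-70.96199546,  28.10784038]), array([-25.6029433 ,  -8.75182769])]
58.447230419207074 angle left of -x 0.6823887680363341 0.6634193456464113
```

```bash
python3 -c "
from bench import robot
from d import *
o=robot.get_obs(); st(o); print(delta(o,c2w(-45,50),.15,CY-1.27))"
```

```text
t 15.3 ctrl [-179.4 -135.7] z 181.4 yaw-C -0.0015 F [ 1.  -0.3  0.5] w 0.2
(array([134.1,  31.4, 185.9]), 1.269)
```

```bash
python3 -m handwheel '[{"delta_pos":[8,0,12],"yaw":0.13},{"delta_pos":[24,0,34],"yaw":0.26},{"delta_pos":[42,0,58],"yaw":0.39},{"delta_pos":[60,0,83],"yaw":0.52},{"delta_pos":[78,0,108],"yaw":0.65},{"delta_pos":[96,0,133],"yaw":0.78},{"delta_pos":[112,8,156],"yaw":0.91},{"delta_pos":[124,16,172],"yaw":1.04},{"delta_pos":[131,24,182],"yaw":1.17},{"delta_pos":[134,31,186],"yaw":1.27},{"delta_pos":[134,31,186],"yaw":1.27},{"delta_pos":[134,31,186],"yaw":1.27}]' 255
python3 -c "
from bench import robot
from d import *
o=robot.get_obs(); st(o); print(delta(o,c2w(-45,50),.027,CY-1.27))
s=robot.snapshot('side'); crop(s,180,60,320,210,4,'pics/s15.png')
s=robot.snapshot('top'); crop(s,180,130,300,220,6,'pics/t15.png')"
```

```text
time: 16.5
tool_pos: [0.5027, 0.1345, 0.1492]
ee_rot: [-1.572, 0.0, -1.1]
wrist_force: [-0.7, -0.5, -0.3]
width: 0.0004
t 16.5 ctrl [-45.3  51.2] z 149.2 yaw-C -1.2678 F [-0.7 -0.5 -0.3] w 0.4
(array([  1.2, 122.2,  -0. ]), 0.002)
```

View pics/s15.png

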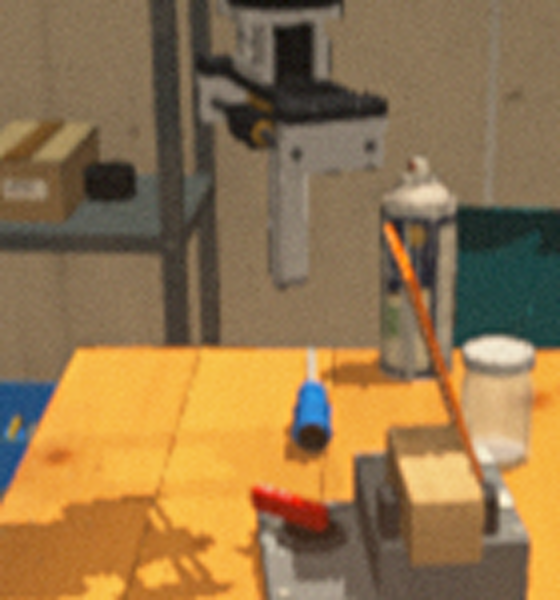

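View pics/t15.png

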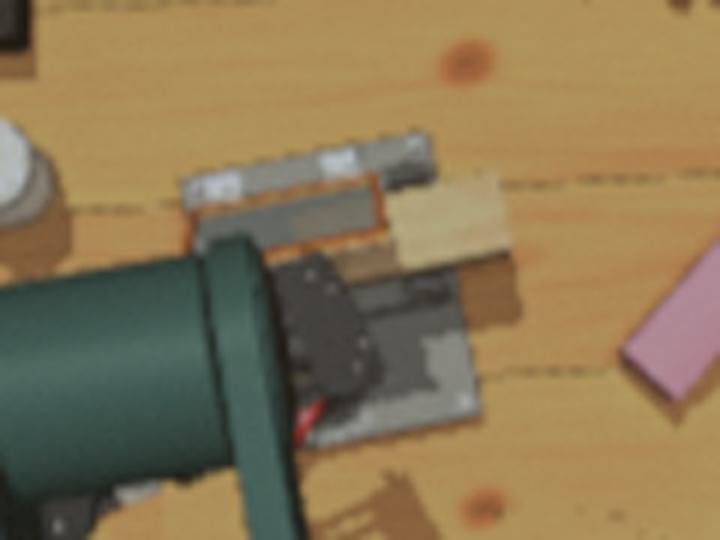

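```bash
python3 -m handwheel '[{"delta_pos":[0,0,0],"yaw":0.1},{"delta_pos":[0,0,0],"yaw":0.2},{"delta_pos":[1,0,0],"yaw":0.303},{"delta_pos":[1,20,0],"yaw":0.303},{"delta_pos":[1,50,0],"yaw":0.303},{"delta_pos":[1,80,0],"yaw":0.303},{"delta_pos":[1,105,0],"yaw":0.303},{"delta_pos":[1,117,0],"yaw":0.303},{"delta_pos":[1,122,0],"yaw":0.303},{"delta_pos":[1,122,0],"yaw":0.303},{"delta_pos":[1,122,0],"yaw":0.303}]' 255
python3 -c "
from bench import robot
from d import *
o=robot.get_obs(); st(o)
s=robot.snapshot('side'); crop(s,190,80,320,220,4,'pics/s16.png')
s=robot.snapshot('top'); crop(s,180,130,300,220,6,'pics/t16.png')"
```

```text
time: 17.7
tool_pos: [0.5038, 0.1335, 0.0295]
ee_rot: [-1.568, -0.0, -1.406]
wrist_force: [0.5, 0.2, -0.3]
width: 0.0004
t 17.7 ctrl [-44.4  49.9] z 29.5 yaw-C -1.5734 F [ 0.5  0.2 -0.3] w 0.4
```

View pics/s16.png

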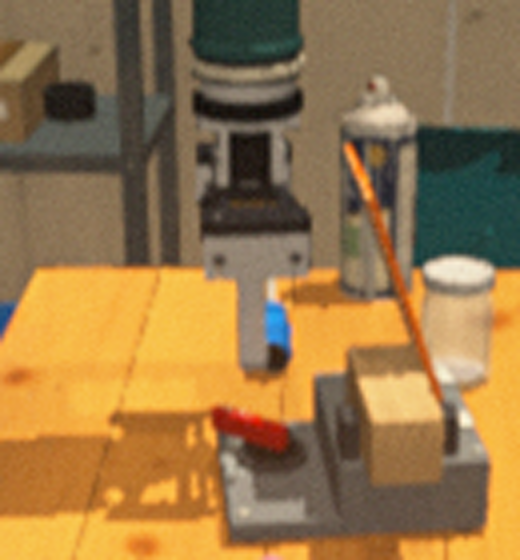

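View pics/t16.png

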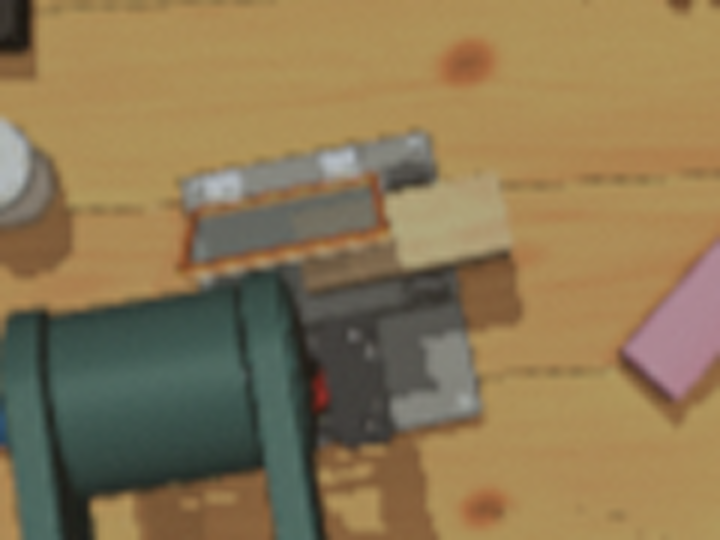

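```bash
python3 -m handwheel '[{"delta_pos":[4,0,-4.5],"yaw":0},{"delta_pos":[8,0,-8.5],"yaw":0},{"delta_pos":[11,0,-11],"yaw":0},{"delta_pos":[14,0,-13.5],"yaw":0},{"delta_pos":[17,0,-16],"yaw":0},{"delta_pos":[20.5,0,-19],"yaw":0},{"delta_pos":[24,0,-22.5],"yaw":0},{"delta_pos":[28,0,-27],"yaw":0},{"delta_pos":[32,0,-31],"yaw":0},{"delta_pos":[36,0,-34],"yaw":0},{"delta_pos":[40,0,-36.5],"yaw":0},{"delta_pos":[40,0,-36.5],"yaw":0}]' 255
python3 -c "
from bench import robot
from d import *
o=robot.get_obs(); st(o)
s=robot.snapshot('side'); crop(s,190,80,320,220,4,'pics/s17.png')
s=robot.snapshot('top'); crop(s,180,130,300,220,6,'pics/t17.png')"
```

```text
time: 19.0
tool_pos: [0.4729, 0.0874, 0.0279]
ee_rot: [-1.571, -0.0, -1.407]
wrist_force: [0.1, -0.0, 0.8]
width: 0.0003
t 19.0 ctrl [-82.5   9.7] z 27.9 yaw-C -1.5742 F [ 0.1 -0.   0.8] w 0.3
```

View pics/s17.png

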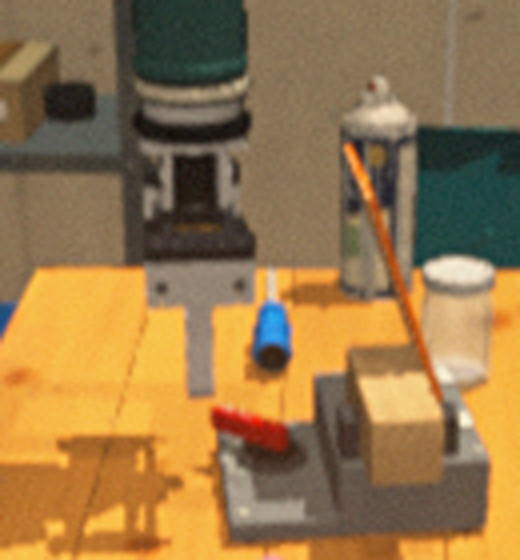

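View pics/t17.png

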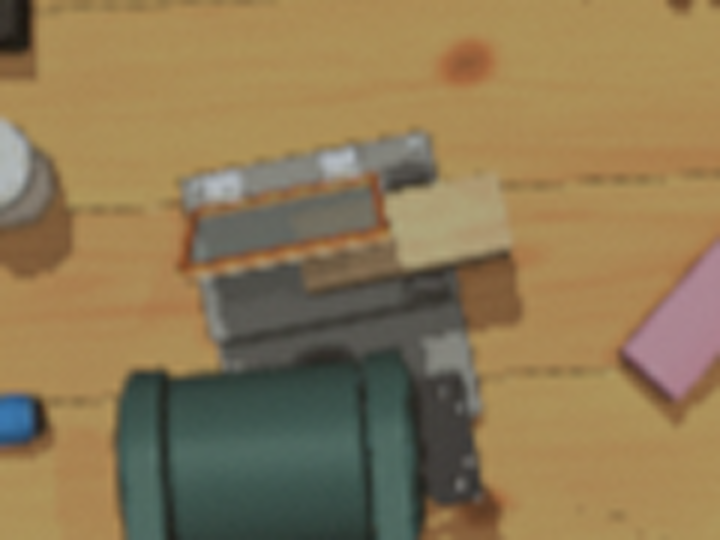

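The lever didn't move and no force was felt, so I'll check where the tool and lever project in the image before going on.

```bash
python3 -c "
from bench import robot
from d import *
s=robot.snapshot('side');t=robot.snapshot('top')
o=robot.get_obs(); st(o)
def pc(cam,x,y,z): return proj(cam,[*c2w(x,y),z/1000])[0]
print('tcp',proj(s,o['tool_pos'])[0], ((proj(s,o['tool_pos'])[0]-[190,80])*4))
for f in (.67,.4,.2,0,-.2,-.3):
    tip=(-35-50*np.cos(f),50*np.sin(f)); tail=(-35+12*np.cos(f),-12*np.sin(f))
    print(f,(pc(s,*tip,47)-[190,80])*4,(pc(s,*tail,47)-[190,80])*4)
"
```

```text
t 19.2 ctrl [-82.1  10.2] z 27.9 yaw-C -1.5734 F [-0.8 -0.5  0.2] w 0.8
tcp [240.27211443 190.31108809] [201.08845773 441.24435234]
0.67 [210.60277574 403.22600757] [284.25383757 424.34733042]
0.4 [201.43917305 410.62896159] [286.32519291 422.49770044]
0.2 [197.68964034 416.67862885] [287.08084786 421.01626776]
0 [196.7628678 422.9581018] [287.14121925 419.50650617]
-0.2 [198.75961457 429.22014793] [286.507612   418.02863879]
-0.3 [200.85396188 432.26422688] [285.93850957 417.32002908]
```

```bash
python3 -c "
from bench import robot
from d import *
s=robot.snapshot('side');t=robot.snapshot('top')
o=robot.get_obs()
def pc(cam,x,y,z): return proj(cam,[*c2w(x,y),z/1000])[0]
print('s15',(pc(s,-45.3,51.2,149.2)-[180,60])*4,'seen 290,285')
print('s16',(pc(s,-44.4,49.9,28)-[190,80])*4,'seen 263,370')
print('s17',(pc(s,-82.5,9.7,28)-[190,80])*4,'seen 200,395')
print('s13 (open), tips', [(pc(s,40+d,-105,61)-[200,90])*5 for d in (-53,53)],'seen 348,480 & 563,470')
print('s14 body?')
for z in (28,40,50,60): print(z,(pc(s,-82.5,9.7,z)-[190,80])*4)
for y in (10,30,50,70): print(y,(pc(s,-82.5,y,28)-[190,80])*4)
crop(s,200,120,300,220,6,'pics/s18.png')
"
```

```text
s15 [288.16643602 334.14208341] seen 290,285
s16 [251.65066918 414.62656906] seen 263,370
s17 [200.56378983 441.47371621] seen 200,395
s13 (open), tips [array([345.92461898, 538.2480008 ]), array([554.39819622, 529.87368822])] seen 348,480 & 563,470
s14 body?
28 [200.56378983 441.47371621]
40 [200.13594344 425.89338676]
50 [199.77650044 412.80401532]
60 [199.41438573 399.61735171]
10 [200.54734544 441.28294838]
30 [199.46734468 428.75409345]
50 [198.41851307 416.58682511]
70 [197.39952048 404.76571278]
```

View pics/s18.png

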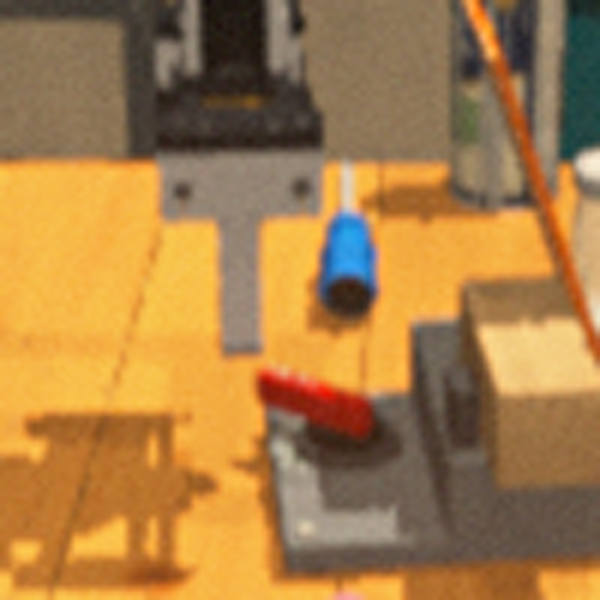

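```bash
python3 -c "
from bench import robot
from d import *
from ov import draw,CTRL
s=robot.snapshot('side');o=robot.get_obs(); st(o); p=w2c(o['tool_pos'])
B=[((p[0]-8,p[0]+8,p[1]-13.4,p[1]+13.4,z,z+.1),c) for z,c in ((28,(255,0,0)),(50,(0,255,0)),(60,(255,0,255)),(70,(0,0,255)))]
draw(s,[*C,CY],B,220,140,280,220,8,'pics/s19.png')
"
```

```text
t 19.35 ctrl [-82.2  10.3] z 27.8 yaw-C -1.5733 F [ 0.3  0.5 -0.4] w 0.2
```

View pics/s19.png

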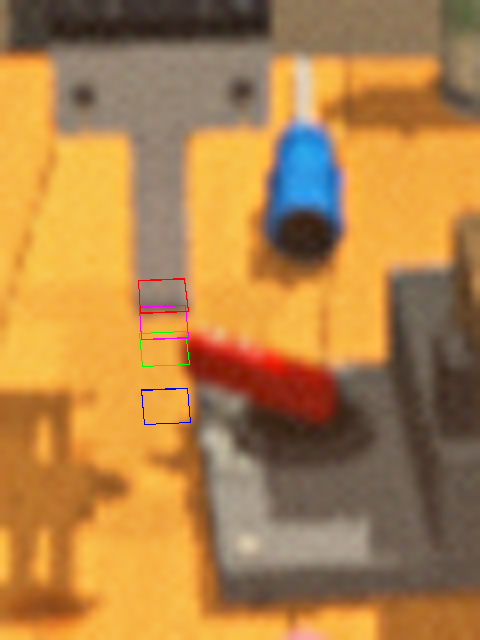

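The overlay shows the real fingertip about 41 mm above the reported TCP: the fingers passed over the lever, and the tips sat high in the earlier pictures too. Using the image and touch as reference, I'll go back to the lever's left side and lower from there.

```bash
python3 -m handwheel '[{"delta_pos":[-10,0,9],"yaw":0},{"delta_pos":[-20,0,19],"yaw":0},{"delta_pos":[-30,0,29],"yaw":0},{"delta_pos":[-40,0,37],"yaw":0},{"delta_pos":[-40,0,37],"yaw":0},{"delta_pos":[-40,10,37],"yaw":0},{"delta_pos":[-40,20,37],"yaw":0},{"delta_pos":[-40,30,37],"yaw":0},{"delta_pos":[-40,30,37],"yaw":0},{"delta_pos":[-40,30,37],"yaw":0}]' 255
cat > tipov.py <<'E'
import sys
from bench import robot
from d import *
from ov import draw,CTRL
s=robot.snapshot('side');o=robot.get_obs(); st(o); p=w2c(o['tool_pos']); z=o['tool_pos'][2]*1000+41
B=[((p[0]-8,p[0]+8,p[1]-13.4,p[1]+13.4,z,z+.1),(255,0,0))]
draw(s,[*C,CY],B+CTRL[:1],210,120,290,220,6,sys.argv[1])
E
python3 tipov.py pics/s20.png
```

```text
time: 20.35
tool_pos: [0.5024, 0.133, -0.0028]
ee_rot: [-1.572, -0.0, -1.407]
wrist_force: [-0.3, -0.2, -0.1]
width: 0.0006
t 20.4 ctrl [-45.3  49.8] z -2.2 yaw-C -1.5739 F [-0.6 -0.5  0.4] w 0.7
```

View pics/s20.png

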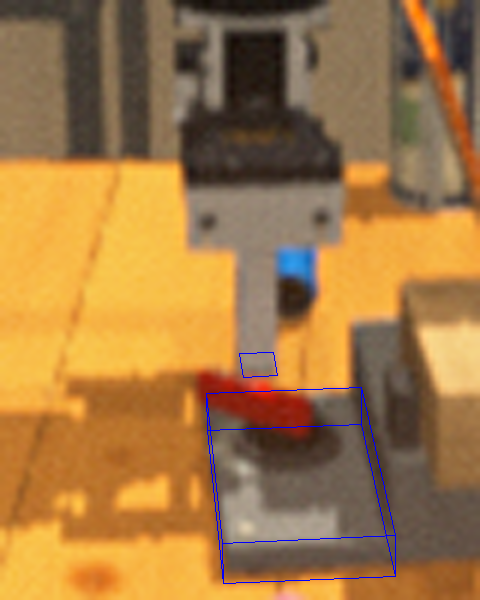

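```bash
python3 -c "
from bench import robot
from h import *
s=robot.snapshot('side'); crop(s,230,145,280,200,11,'pics/s21.png')"
```

```text
(no output)
```

View pics/s21.png

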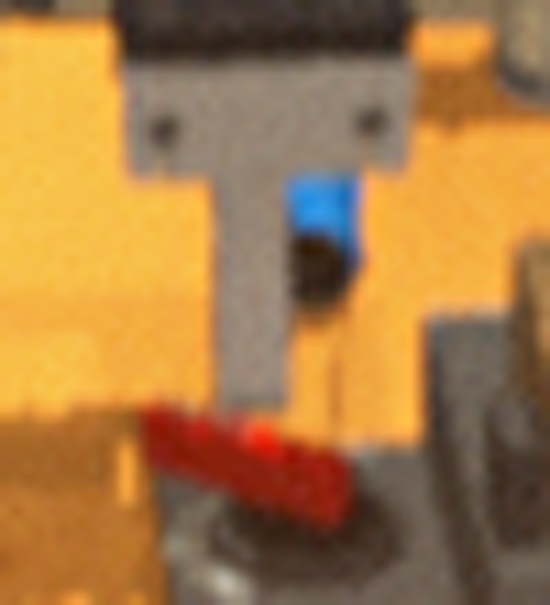

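The finger's lower edge is at about (253,182), which matches a tip height of about 39–41 mm. I'll lower 9 mm more to overlap the lever while staying clear of the panel.

```bash
python3 -m handwheel '[{"delta_pos":[0,3,0],"yaw":0},{"delta_pos":[0,6,0],"yaw":0},{"delta_pos":[0,9,0],"yaw":0},{"delta_pos":[0,9,0],"yaw":0},{"delta_pos":[0,9,0],"yaw":0}]' 255
python3 -c "
from bench import robot
from d import *
st(robot.get_obs())
s=robot.snapshot('side'); crop(s,230,145,280,200,11,'pics/s22.png')"
```

```text
time: 20.95
tool_pos: [0.5029, 0.1334, -0.0113]
ee_rot: [-1.571, -0.0, -1.406]
wrist_force: [0.1, 0.7, 0.3]
width: 0.0004
t 20.95 ctrl [-45.3  50.1] z -11.3 yaw-C -1.5735 F [0.1 0.7 0.3] w 0.4
```

View pics/s22.png

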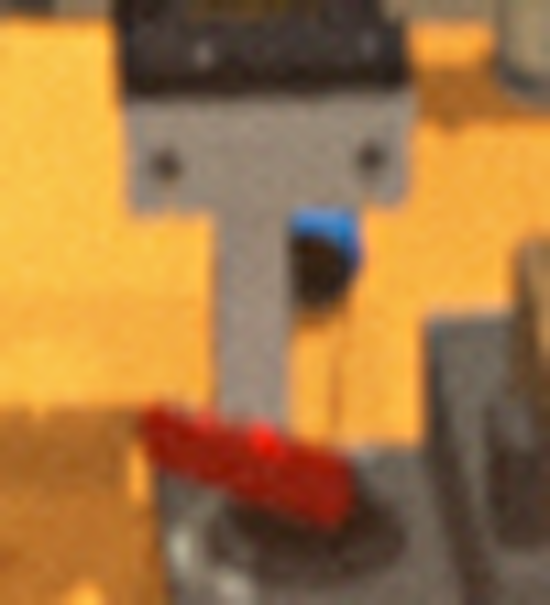

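The finger tip is now behind the lever. Sweeping.

```bash
python3 -m handwheel '[{"delta_pos":[4,0,-4],"yaw":0},{"delta_pos":[8,0,-7.5],"yaw":0},{"delta_pos":[11,0,-10],"yaw":0},{"delta_pos":[14,0,-12.5],"yaw":0},{"delta_pos":[17,0,-15],"yaw":0},{"delta_pos":[20.5,0,-18],"yaw":0},{"delta_pos":[24,0,-21.5],"yaw":0},{"delta_pos":[28,0,-26],"yaw":0},{"delta_pos":[32,0,-30],"yaw":0},{"delta_pos":[36,0,-33],"yaw":0},{"delta_pos":[40,0,-35.5],"yaw":0},{"delta_pos":[40,0,-35.5],"yaw":0}]' 255
python3 -c "
from bench import robot
from d import *
st(robot.get_obs())
s=robot.snapshot('side'); crop(s,220,135,280,200,10,'pics/s23.png')"
```

```text
time: 22.2
tool_pos: [0.4738, 0.0876, -0.0112]
ee_rot: [-1.572, -0.0, -1.407]
wrist_force: [0.4, 2.2, 1.5]
width: 0.0002
t 22.2 ctrl [-81.6   9.7] z -11.2 yaw-C -1.574 F [0.4 2.2 1.5] w 0.2
```

View pics/s23.png

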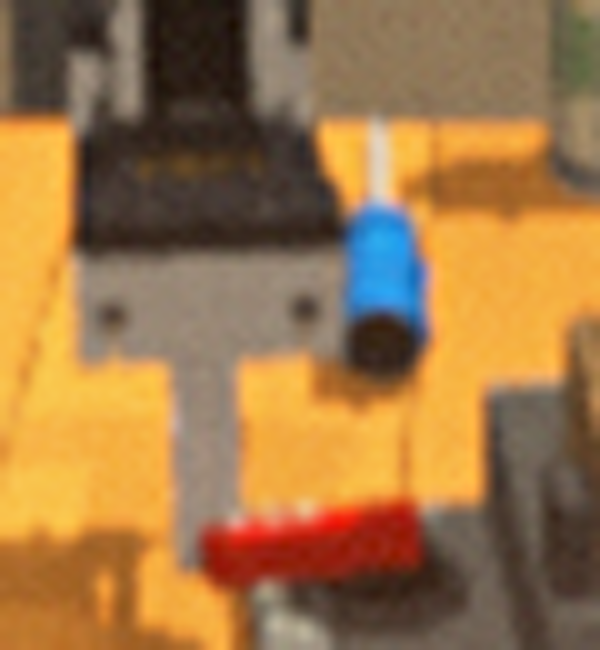

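```bash
python3 -m handwheel '[{"delta_pos":[2,0,0.4],"yaw":0},{"delta_pos":[4,0,0.8],"yaw":0},{"delta_pos":[6,0,1.2],"yaw":0},{"delta_pos":[7,0,1.5],"yaw":0},{"delta_pos":[7,0,1.5],"yaw":0}]'
python3 -m handwheel '[{"delta_pos":[0.5,0,0.2],"yaw":0},{"delta_pos":[1,0,0.4],"yaw":0},{"delta_pos":[1,0,0.4],"yaw":0}]'
python3 -m handwheel '[{"delta_pos":[0.5,0,0.2],"yaw":0},{"delta_pos":[1,0,0.4],"yaw":0},{"delta_pos":[1,0,0.4],"yaw":0}]'
```

```text
time: 22.75
tool_pos: [0.4764, 0.0811, -0.0115]
ee_rot: [-1.573, -0.0, -1.406]
wrist_force: [-3.7, 1.8, 2.4]
width: 0.0005
time: 23.05
tool_pos: [0.4771, 0.0804, -0.0115]
ee_rot: [-1.572, -0.0, -1.406]
wrist_force: [-3.7, 1.7, 1.8]
width: 0.0004
time: 23.35
tool_pos: [0.4777, 0.0794, -0.0115]
ee_rot: [-1.572, -0.0, -1.406]
wrist_force: [-4.7, 1.5, 0.7]
width: 0.0002
```

```bash
python3 -m handwheel '[{"delta_pos":[0.5,0,0.2],"yaw":0},{"delta_pos":[0.9,0,0.4],"yaw":0},{"delta_pos":[0.9,0,0.4],"yaw":0}]'
```

```text
time: 23.65
tool_pos: [0.4782, 0.0785, -0.0116]
ee_rot: [-1.572, -0.0, -1.406]
wrist_force: [-4.7, -0.1, 0.7]
width: 0.0006
```

```bash
python3 -m handwheel '[{"delta_pos":[0.5,0,0.2],"yaw":0},{"delta_pos":[0.9,0,0.4],"yaw":0},{"delta_pos":[0.9,0,0.4],"yaw":0}]'
```

```text
time: 23.95
tool_pos: [0.4788, 0.0776, -0.0115]
ee_rot: [-1.572, -0.0, -1.406]
wrist_force: [-4.6, 1.4, 0.9]
width: 0.0004
```

```bash
python3 -m handwheel '[{"delta_pos":[0.5,0,0.2],"yaw":0},{"delta_pos":[0.9,0,0.4],"yaw":0},{"delta_pos":[0.9,0,0.4],"yaw":0}]'
```

```text
time: 24.25
tool_pos: [0.4793, 0.0767, -0.0115]
ee_rot: [-1.572, -0.001, -1.406]
wrist_force: [-5.4, 1.1, 1.4]
width: 0.0004
```

```bash
python3 -c "
from bench import robot
from d import *
st(robot.get_obs())
s=robot.snapshot('side'); crop(s,220,145,280,205,10,'pics/s24.png')
s=robot.snapshot('top'); crop(s,190,140,290,230,6,'pics/t24.png')"
```

```text
t 24.25 ctrl [-78.   -1.9] z -11.5 yaw-C -1.5736 F [-5.4  1.1  1.4] w 0.4
```

View pics/s24.png

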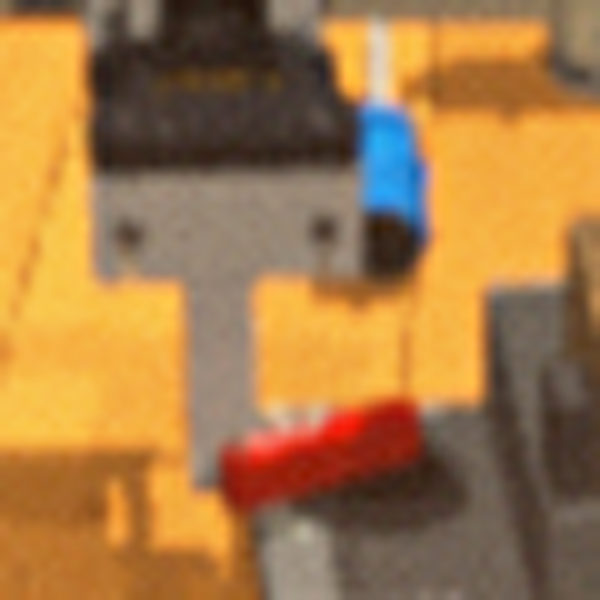

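View pics/t24.png

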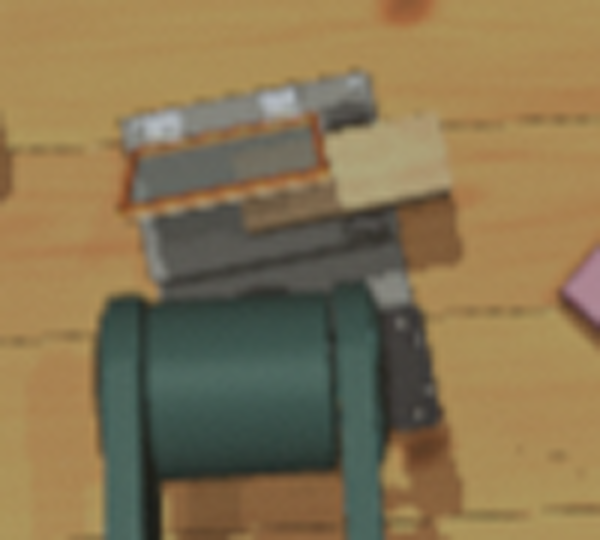

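```bash
python3 -m handwheel '[{"delta_pos":[0.5,0,0.3],"yaw":0},{"delta_pos":[0.9,0,0.6],"yaw":0},{"delta_pos":[0.9,0,0.6],"yaw":0}]'
```

```text
time: 24.65
tool_pos: [0.48, 0.0759, -0.0116]
ee_rot: [-1.572, -0.001, -1.406]
wrist_force: [-5.8, 1.3, 0.4]
width: 0.0004
```

```bash
python3 -m handwheel '[{"delta_pos":[0.5,0,0.3],"yaw":0},{"delta_pos":[0.9,0,0.6],"yaw":0},{"delta_pos":[0.9,0,0.6],"yaw":0}]'
```

```text
time: 24.95
tool_pos: [0.4807, 0.0751, -0.0116]
ee_rot: [-1.573, -0.001, -1.406]
wrist_force: [-4.9, 0.1, 0.3]
width: 0.0003
```

```bash
python3 -m handwheel '[{"delta_pos":[0.5,0,0.3],"yaw":0},{"delta_pos":[0.9,0,0.6],"yaw":0},{"delta_pos":[0.9,0,0.6],"yaw":0}]'
```

```text
time: 25.25
tool_pos: [0.4814, 0.0743, -0.0116]
ee_rot: [-1.573, -0.001, -1.406]
wrist_force: [-5.5, -0.5, 0.3]
width: 0.0001
```

```bash
python3 -m handwheel '[{"delta_pos":[0.4,0,0.3],"yaw":0},{"delta_pos":[0.8,0,0.6],"yaw":0},{"delta_pos":[0.8,0,0.6],"yaw":0}]'
```

```text
time: 25.55
tool_pos: [0.482, 0.0736, -0.0116]
ee_rot: [-1.573, -0.001, -1.406]
wrist_force: [-5.5, 0.2, 1.8]
width: 0.0002
```

```bash
python3 -m handwheel '[{"delta_pos":[0.4,0,0.3],"yaw":0},{"delta_pos":[0.8,0,0.6],"yaw":0},{"delta_pos":[0.8,0,0.6],"yaw":0}]'
```

```text
time: 25.85
tool_pos: [0.4821, 0.0733, -0.0117]
ee_rot: [-1.574, 0.0, -1.406]
wrist_force: [-6.1, 2.0, 2.0]
width: 0.0005
```

```bash
python3 -m handwheel '[{"delta_pos":[0,0,0],"yaw":0},{"delta_pos":[0,0,0],"yaw":0}]'; python3 -c "
from bench import robot
from d import *
st(robot.get_obs())"
```

```text
time: 26.05
tool_pos: [0.4821, 0.0733, -0.0117]
ee_rot: [-1.574, 0.0, -1.406]
wrist_force: [-6.8, 1.8, 1.5]
width: 0.0
t 26.05 ctrl [-75.8  -5.7] z -11.7 yaw-C -1.5735 F [-6.8  1.8  1.5] w 0.0
```

Advance has stalled and force is rising, so this is the stop. Small steps now.

```bash
python3 -m handwheel '[{"delta_pos":[0.5,0,0.4],"yaw":0},{"delta_pos":[0.5,0,0.4],"yaw":0}]'
```

```text
time: 26.25
tool_pos: [0.4822, 0.0732, -0.0117]
ee_rot: [-1.575, 0.001, -1.406]
wrist_force: [-6.7, 1.7, 2.8]
width: 0.0002
```

```bash
python3 -m handwheel '[{"delta_pos":[0.5,0,0.4],"yaw":0},{"delta_pos":[0.5,0,0.4],"yaw":0}]'
```

```text
time: 26.45
tool_pos: [0.4823, 0.073, -0.0118]
ee_rot: [-1.575, 0.002, -1.406]
wrist_force: [-8.2, 3.2, 3.0]
width: 0.0005
```

```bash
python3 -m handwheel '[{"delta_pos":[0.5,0,0.4],"yaw":0},{"delta_pos":[0.5,0,0.4],"yaw":0}]'
```

```text
time: 26.65
tool_pos: [0.4824, 0.0729, -0.0118]
ee_rot: [-1.576, 0.002, -1.406]
wrist_force: [-9.0, 2.8, 3.3]
width: 0.0007
```

```bash
cat > m.py <<'E'
from bench import robot
from d import *
o=robot.get_obs(); p=w2c(o["tool_pos"]); F=-o["wrist_force"]; c,n=np.cos(CY),np.sin(CY); f=(c*F[0]+n*F[1],-n*F[0]+c*F[1])
k=(p[0]+8+35,p[1]-13.4); st(o); print("K",k,"f",f,"M",(k[0]*f[1]-k[1]*f[0])/1000)
E
python3 -m handwheel '[{"delta_pos":[0.6,0,0.5],"yaw":0},{"delta_pos":[1.2,0,0.9],"yaw":0},{"delta_pos":[1.2,0,0.9],"yaw":0}]'; python3 m.py
```

```text
time: 26.95
tool_pos: [0.4826, 0.0725, -0.0119]
ee_rot: [-1.578, 0.004, -1.406]
wrist_force: [-11.4, 5.0, 4.3]
width: 0.0006
t 26.95 ctrl [-75.5  -6.6] z -11.9 yaw-C -1.5734 F [-11.4   5.    4.3] w 0.6
K (np.float64(-32.457290234259204), np.float64(-19.97249784257408)) f (np.float64(10.413405597880528), np.float64(-6.7937314569665626)) M 0.428487834509898
```

```bash

python3 -m handwheel '[{"delta_pos":[0.6,0,0.5],"yaw":0},{"delta_pos":[1.2,0,0.9],"yaw":0},{"delta_pos":[1.2,0,0.9],"yaw":0}]'; python3 m.py
```

```text
time: 27.25
tool_pos: [0.4828, 0.0722, -0.012]
ee_rot: [-1.579, 0.005, -1.406]
wrist_force: [-12.1, 6.3, 6.5]
width: 0.0006
t 27.25 ctrl [-75.3  -6.9] z -12.0 yaw-C -1.5733 F [-12.1   6.3   6.5] w 0.6
K (np.float64(-32.309238980992745), np.float64(-20.345747434254395)) f (np.float64(10.83818107194219), np.float64(-8.206806628095743)) M 0.485666571354393
```

```bash

python3 -m handwheel '[{"delta_pos":[0.5,0,0.4],"yaw":0},{"delta_pos":[1,0,0.8],"yaw":0},{"delta_pos":[1,0,0.8],"yaw":0},{"delta_pos":[1,0,0.8],"yaw":0},{"delta_pos":[1,0,0.8],"yaw":0}]'; python3 m.py
```

```text
time: 27.75
tool_pos: [0.4829, 0.0719, -0.0121]
ee_rot: [-1.581, 0.006, -1.406]
wrist_force: [-15.5, 7.9, 6.5]
width: 0.0003
t 27.75 ctrl [-75.2  -7.2] z -12.1 yaw-C -1.5731 F [-15.5   7.9   6.5] w 0.3
K (np.float64(-32.21388715229554), np.float64(-20.635220143590708)) f (np.float64(13.941005540339471), np.float64(-10.399024739862936)) M 0.6226687278117967
```

Moment about the dial is about 0.5 N m net of friction (≈0.04 rad of give), held for 0.3 s. Backing off along the lever's normal.

```bash

python3 -m handwheel '[{"delta_pos":[-3,0,-2.4],"yaw":0},{"delta_pos":[-6,0,-5],"yaw":0},{"delta_pos":[-12,0,-10],"yaw":0},{"delta_pos":[-20,0,-17],"yaw":0},{"delta_pos":[-20,-20,-20],"yaw":0},{"delta_pos":[-20,-60,-30],"yaw":0},{"delta_pos":[-20,-100,-50],"yaw":0},{"delta_pos":[-20,-140,-80],"yaw":0},{"delta_pos":[-20,-160,-110],"yaw":0},{"delta_pos":[-20,-170,-130],"yaw":0},{"delta_pos":[-20,-170,-130],"yaw":0},{"delta_pos":[-20,-170,-130],"yaw":0}]'; python3 m.py
python3 -c "
from bench import robot
from d import *
s=robot.snapshot('side'); crop(s,190,90,320,220,5,'pics/s25.png')
s=robot.snapshot('top'); crop(s,140,120,310,260,4,'pics/t25.png')"
```

```text
time: 28.95
tool_pos: [0.3574, 0.0677, 0.1591]
ee_rot: [-1.568, -0.001, -1.406]
wrist_force: [0.0, 0.0, 0.0]
width: 0.0008
t 28.95 ctrl [-199.7    9.5] z 159.1 yaw-C -1.5736 F [0. 0. 0.] w 0.8
K (np.float64(-156.7156734502553), np.float64(-3.8691210861302974)) f (np.float64(-0.0452491426529085), np.float64(-0.005422433748862061)) M 0.0006747059447246244
```

View pics/s25.png

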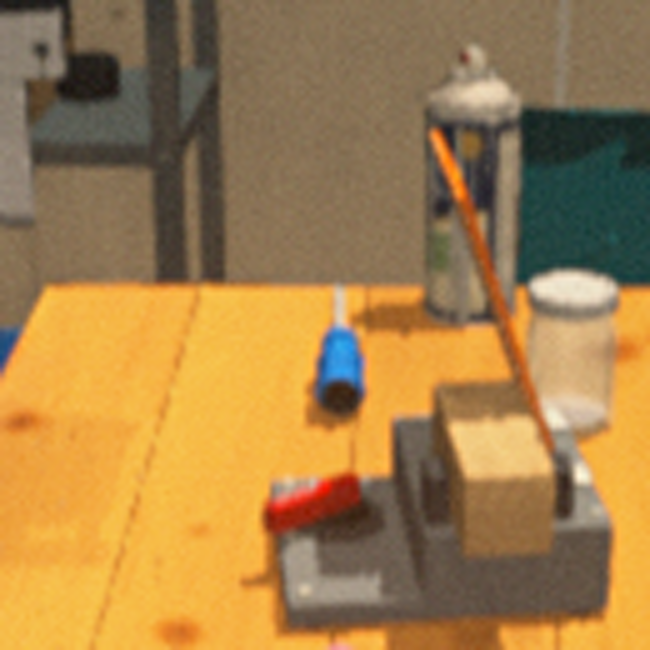

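View pics/t25.png

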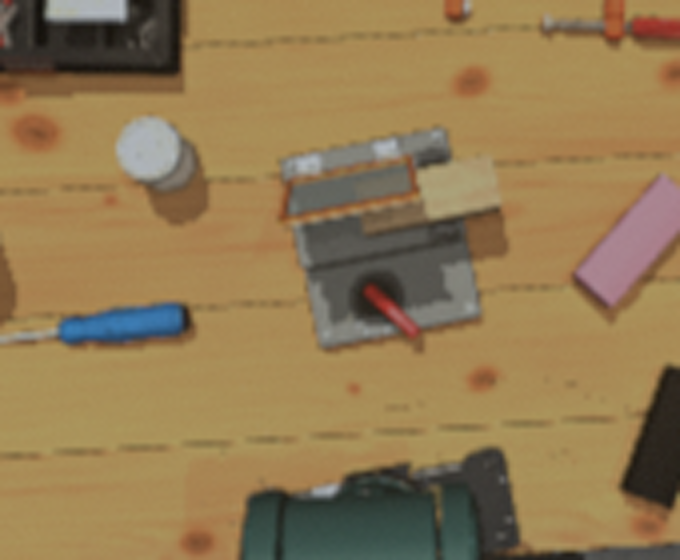

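Final pictures show the guard leaning on the seated offcut, the lever at front right with its tip near (415,330) in the top crop, the bystanders in place and the arm clear. I'll hand it in.

```bash
python3 -m handwheel '[{"delta_pos":[0,0,0],"yaw":0},{"delta_pos":[0,0,0],"yaw":0}]'; python3 -c "
from bench import robot
from d import *
t=robot.snapshot('top'); print('lever tip',w2c(ray(t,(140+416.5/4-.5,120+332.5/4-.5),.047)))
print(robot.close_job())"
```

```text
time: 29.25
tool_pos: [0.3567, 0.0677, 0.1579]
ee_rot: [-1.573, 0.0, -1.406]
wrist_force: [0.3, -0.2, 0.4]
width: 0.0005
lever tip [-72.49204667 -31.04019181]
the job is handed in; nothing more can be done
None
```

The guard is propped on the pine offcut in the saddle, the lever is back against its stop, and the job was handed in at about 29 s of the 70 s. No verdict was reported.

**What I did**
- **Guard:** I gripped the offcut by its right end, lifted the guard with it from under the front lip and lowered it into the saddle. I let go once the wrist force showed it resting on the floor (about 5.6 N upward).
- **Lever:** I swept the lever anticlockwise with the closed fingers until it stopped advancing, at about 0.7 rad to the right. I then pushed to about 17 N (0.62 N m at the dial), held it about 0.3 s and backed off. I estimate the stop gave 0.04–0.05 rad, above the 0.022 needed and below the 0.075 limit.

**Last checks**
- **Guard and offcut:** the last pictures show the guard leaning on the offcut, which lies level between the cheeks.
- **Lever:** the tip measures about (-72, -31) mm in the controller's frame, against the required y below -15 mm.
- **Other things:** the jar and screwdriver look unmoved in the last pictures. The hex key was not in the final crops, but the arm never went near it after the offcut was lifted away.
- **Arm:** it stands clear and reads no force.

**What disagreed**
- **Fingertip height:** the fingertips are about 41 mm above the reported TCP in the pictures. My first sweep therefore passed over the lever without touching it, so I set the height from the images and repeated it. The offcut was also gripped nearer its top than planned, but it held.
- **Push force:** it went above the suggested 12 N.
- **Not measured:** the stop's give is worked out from the wrist force, and I had no direct reading of the contact force on the guard. The wrist force also read exactly zero once after I backed off, and was normal on the next reading.

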